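# Lock the thickness screw of a slab roller with its jam nut

## Task

The thickness screw on the left end of the slab roller is set but its jam nut is loose. Put the socket key on the screw's square head with its bar along the far side of the tie rod, so that the rod keeps the screw from turning, then swing the nut's lever clockwise until it bites and the bar bears on the rod, and on until it is firmly tight, about 12 N at the hand grip (over 18 N strains it), without losing the screw's setting. Then take the key off and stand it back on the bench, leaving the mug, the trimming tool and the slat alone.

Things in the scene. Friction and masses are not known exactly. Their poses are not given: they have to be found in the camera images.
- screw_head (a point): Centre of the top face of the square head of the thickness screw, upright on the left (+y) end of the grey tabletop slab roller, about 189 mm above the bench. Head: 19 mm across flats, 18 mm tall, top edge stepped in 1 mm, on a round dial collar 40 mm wide. z up. x is square to a flat and points along the roller to its other end, 0 to 8 degrees off the tie rod's direction: the key's bar must point so
- dial_mark (a point): Dark pointer on the rim of the dial collar (6 mm thick) under the head, 20 mm from the screw's axis: shows the setting. It may creep by the key's play, up to 9 mm (25 degrees); further, the setting is lost. The screw is stiff in its thread (0.2 N m), but with nothing to hold it it turns along with the nut as soon as that bites; with the key on, it turns until the key's bar bears on the rod
- nut_hex (a point): Centre of the steel hex jam nut (30 mm across flats, 12 mm thick) on the screw, under the dial collar, on the end frame's top (135 mm above the bench). Turned clockwise (seen from above) it drags with 0.12 N m; after 40 to 75 degrees, on the machine's left side, it bites, then stiffens by about 12 N m per radian; where is not marked and differs each time. Let go, it stays tight
- nut_handle (a point): Black upright round hand grip of the jam nut, 16 mm diameter, on the end of its level lever (10 mm round, 8 mm above the end frame). The point is the grip's centre, half-way up its 66 mm, 80 mm from the screw's axis and 5 mm below the head's top face. x points outward along the lever, z up. The push to turn it is 1.5 N when free, 3 to 5 N while the screw turns along, about 12 N firmly tight, over 18 N strained
- tie_rod: Level tie rod, 12 mm diameter, parallel to the roller, on two 16 mm pillars, on the robot's side of the screws. The point is on its axis, 125 mm along from the worked screw; the axis passes 34 mm from the screw's axis, 8 mm below the top of the screw's head. y points along the rod to the left end, x away from the robot, z up. Bar force on it: about (nut torque +- 0.2 N m) / 0.12 m
- key_neck (a point): Dark steel socket key, 0.2 to 0.4 kg, 60 mm tall, standing on the bench on its socket: the centre of its square neck (20 x 20 mm, 36 mm tall), to be grasped; 42 mm above the key's underside. z up, x is the direction of the side bar; the neck's flats are square to x. Below the neck is the socket block, 34 x 34 x 26 mm, its sides parallel to the neck's
- key_socket (a point): Centre of the mouth of the key's square socket, in its underside: 21 mm wide, 20 mm deep, chamfered by 2 mm; 1 mm play each side and about 6 to 8 degrees of turn on the head. Fully on, the underside rests on the dial collar, 18 mm below the head's top face, and the bar is level with the tie rod
- key_bar_end (a point): Free end of the key's side bar: round, 8 mm diameter, level, its axis 10 mm above the key's underside, from the socket block to 125 mm from the key's axis
- mug: Brown unfired clay mug, 76 mm wide, 85 mm tall, standing on the bench; origin at the centre of its underside. Leave alone
- loop_tool: Trimming tool with a round wooden handle (12 mm) and wire loop, 160 mm long, lying on the bench; origin under the middle of its handle, x towards the loop. Leave alone
- slat: Wooden thickness slat, 35 x 260 x 6 mm, lying on the machine's bed on the robot's side of the roller; origin at the centre of its underside. Leave alone
- key: The whole socket key (see key_neck); origin at the centre of its underside, x along its bar
Mind the look-alikes: they are no part of the job. Of the things shaped like the key, the dark steel one is meant.

How it is judged:
By the outcome, as a careful person would: the job done as asked, in the order asked, and still so for the second after the job is handed in, with the robot touching nothing.
It also fails if it takes over 72 s, if anything falls off the work surface, if the arm or the gripper's body presses on something with over 40 N, if the wrist force passes 120 N, or if a joint passes its speed limit or range.

## Robot

A 7-joint arm with a two-finger parallel gripper is mounted at the origin on the work surface. World frame = base frame: x ahead of the robot, y to its left, z up, the work surface at z = 0. Lengths are in m, angles in rad, forces in N, time in s.
With the tool pointing down it reaches from about 0.4 to 0.85 m from the base axis. Payload 10.4 kg.
Tool frame: the origin (TCP) lies midway between the tips of the shut fingers; the grasp point (between the pads) lies 19 mm behind it; z points along the fingers, x is the direction in which the jaws open and shut, and the axes are right-handed (so a half turn about z gives the same grasp; the last joint's range is limited). The gripper opens to 85 mm and grips with 20 to 120 N. Pads are 22 mm wide; open, the fingers measure 114 mm over their backs; the gripper's body (76 mm by 85 mm) begins 54 mm behind the grasp point. The pads swing forward as they close: fully open they stand 13 mm farther back than shut.
Start: joints at [-1.189, 0.332, -0.065, 1.46, 0.022, 1.35, -0.088], TCP at [0.246, 0.575, 0.195] pointing down, gripper open.
Joint ranges: [-2.6, 2.6], [-0.5, 2.12], [-1.47, 1.34], [0.16, 2.42], [-1.27, 4.41], [0.06, 2.06], [-2.6, 2.6]. Speed limits (rad/s): [2.22, 2.22, 2.79, 2.79, 3.14, 3.14, 3.14].

## Interface

Orientations are given as a unit quaternion [x, y, z, w].
In Python, from workcell import manip, cams gives the robot as it stands.
- The arm moves only by the tool move_arm, never from a script. Its argument "moves" is a list of rows, each a list of 7 numbers: the turn, a rotation vector about the tool's x, y, z in degrees, then the shift along the tool's x, y, z in m, then the finger opening in m, from 0 to 0.0854. A call has 1 to 10 rows; each row is the pose to reach, as a shift and turn from the pose commanded when the call began, along the tool's axes at that moment; what a row does not reach only later rows make up. A row lasts 1/10 s, in which the tool goes at most 50 mm and 8.59 degrees, less where a joint would pass 70% of its speed; a pose out of reach is approached as far as the arm can. A call with a gripper value outside its range is refused whole. The fingers move at their own pace and stop on an object; "grip_force" is the grip in N (left out, the last holds). Time passes only in rows, so rows that repeat a pose let the fingers close. It gives the time, the measured TCP pose, the force and the opening at its end, in the units of the state.
- manip.get_obs(): the state, without advancing time (a new reading comes with each control period).
- cams.camera(name): name is "scene" or "top" or "wrist"; returns the picture (400x640x3 uint8, red, green, blue); there is no depth.
- cams.camera_params(name): a dict with "fx", "fy", "cx", "cy" (pixels), "xyz" and "rotation" of the camera in the world. Camera axes: x right, y up, looking along -z (the intrinsics and any distortion apply to the point x, -y, -z); pixel columns grow to the right and rows downward; lengths in m; the calibration is good to about 2 mm. A picture is of the moment at which its call begins: read the wrist's pose just before it. camera_params takes no time and is no camera call; for the wrist camera it gives the pose at the moment of the call.
- manip.hand_in(): hands the job in, once; it reports no verdict.
The state is a dict: "clock": time; "joint_pos": joint angles; "joint_velocities": joint speeds; "tau": joint torques, N m; "position": TCP position; "ee_rot": TCP orientation; "ft_force": force on the tool from outside, world axes, zero at the start; "torque": the same for the moment, N m; "grip_width": opening from 0.0 (shut) to 1.0 (fully open).
Only numpy, scipy, OpenCV 4.12 (cv2) and the standard library are available. Lean on these libraries where they do the work, as an engineer would, in place of code of your own. Each camera call takes 0.05 s, during which the arm holds its last target. There are 200 camera calls.

## Working session

There is one attempt and no reset: what is moved stays moved. The work goes in short steps, Python scripts to look and compute and a tool call to move; the robot and the scene stay as the last step left them, time stands still between calls to the robot, and variables do not carry over. Pictures are saved under pics/ and viewed, about 8 in all and at most 12, crops included, and the job is handed in when it is done.

Besides the shell and the picture viewer there is one more tool, called after ">>>" by a JSON object that holds its "api" and its "payload", one argument or row to a line. move_arm: Moves the arm, as the interface text tells. Its arguments: {"type":"object","properties":{"moves":{"type":"array","items":{"type":"array","items":{"type":"number"}}},"grip_force":{"type":"number"}},"required":["moves"]}

```bash
ls; mkdir -p pics
python3 - <<'E'
from workcell import manip, cams
import cv2
o=manip.get_obs(); print({k:(v if not hasattr(v,'round') else v) for k,v in o.items()})
for n in ["scene","top","wrist"]:
    im=cams.camera(n); cv2.imwrite(f"pics/{n}0.png",im[...,::-1]); print(n,cams.camera_params(n))
E
```

```text
pics
{'clock': 0.0, 'joint_pos': array([-1.18859416,  0.33288376, -0.06471323,  1.46095456,  0.02162245,
        1.34993317, -0.08850737]), 'joint_velocities': array([ 4.24358025e-04,  1.34914901e-03, -6.43674936e-05, -1.78961068e-05,
        1.98412694e-04,  1.46726667e-03,  1.81992456e-04]), 'tau': array([-1.60819500e-04, -6.25446653e+01,  4.91211377e-02, -3.91598618e+01,
        1.62161922e-02,  9.93042922e-03, -3.11508643e-05]), 'position': array([0.24598081, 0.57407282, 0.19400229]), 'ee_rot': array([ 8.34807566e-01,  5.50541350e-01, -5.93410117e-04,  4.44104065e-04]), 'ft_force': array([-0.38369745,  0.89443942,  0.01924788]), 'torque': array([0.04514383, 0.0254681 , 0.04104416]), 'grip_width': 1.0013200487320557}
scene {'fx': 404.271070742459, 'fy': 404.271070742459, 'cx': 322.6519491292864, 'cy': 199.57597497479526, 'xyz': array([1.08525144, 0.56704681, 0.92706794]), 'rotation': array([0.14326595, 0.30984424, 0.85658744, 0.38694881])}
top {'fx': 436.48032415605724, 'fy': 436.48032415605724, 'cx': 317.5672259774648, 'cy': 199.71693353747406, 'xyz': array([0.38843418, 0.13351817, 1.2021443 ]), 'rotation': array([ 0.07435577, -0.07086873, -0.68711702,  0.71924895])}
wrist {'fx': 281.0340699226765, 'fy': 281.0340699226765, 'cx': 316.8240845054591, 'cy': 199.74843068013774, 'xyz': array([0.18168358, 0.60222681, 0.37255154]), 'rotation': array([-0.11684932, -0.07606207,  0.54534357,  0.82653566])}
```

View pics/scene0.png

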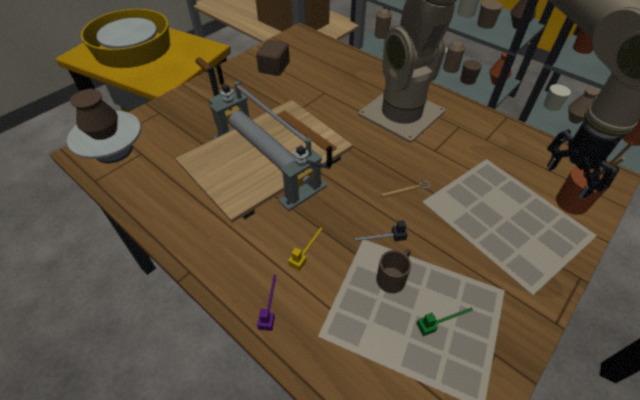

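View pics/top0.png

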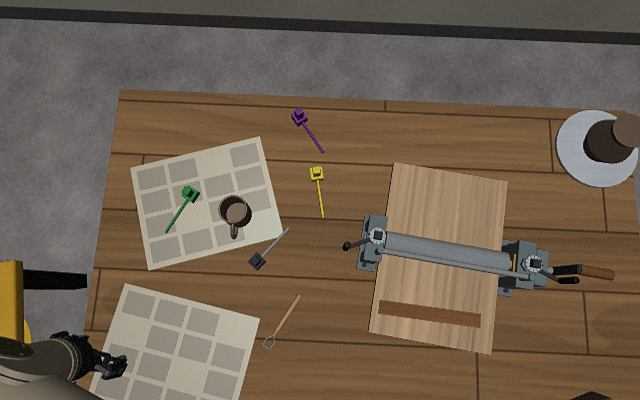

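The scene picture shows the machine with the left screw at (302,157), the dark key at (400,231), the mug at (393,270) and the loop tool at (405,188). In the top picture the head is at (378,237), the grip at (347,246), the dark key at (257,262) and its bar end at (287,230).

```bash
cat > h.py <<'E'
import numpy as np, cv2
from scipy.spatial.transform import Rotation as R
from workcell import manip, cams
def ray(p,u,v):
    d=R.from_quat(p['rotation']).apply([(u-p['cx'])/p['fx'],-(v-p['cy'])/p['fy'],-1]); return np.array(p['xyz']),d
def onz(p,u,v,z):
    o,d=ray(p,u,v); return o+d*(z-o[2])/d[2]
def proj(p,X):
    c=R.from_quat(p['rotation']).inv().apply(np.asarray(X)-p['xyz']); c=np.atleast_2d(c)
    return np.c_[p['cx']-p['fx']*c[:,0]/c[:,2],p['cy']+p['fy']*c[:,1]/c[:,2]]
E
python3 - <<'E'
from h import *
p=cams.camera_params('top'); np.set_printoptions(precision=4,suppress=True)
for n,u,v,z in [('head',378,237,.189),('grip',347,246,.217),('keytop',257,262,.06),('barend',287,230,.01),('mug',235,212,.085),('toolA',299,296,0.006),('toolB',268,343,0),('rhead',535,264,.189)]: print(n,onz(p,u,v,z))
im=cv2.imread('pics/top0.png')
a=cv2.resize(im[205:285,240:400],None,fx=5,fy=5,interpolation=cv2.INTER_CUBIC)
sc=cv2.imread('pics/scene0.png')[130:210,270:330]
cv2.imwrite('pics/c1.png',cv2.convertScaleAbs(a,alpha=1.8))
E
```

```text
head [ 0.5175 -0.0013  0.189 ]
grip [0.4904 0.072  0.217 ]
keytop [0.4544 0.2942 0.06  ]
barend [0.5482 0.2253 0.01  ]
mug [0.579  0.3574 0.085 ]
toolA [0.3726 0.1828 0.006 ]
toolB [0.2481 0.258  0.    ]
rhead [ 0.4716 -0.3631  0.189 ]
```

View pics/c1.png

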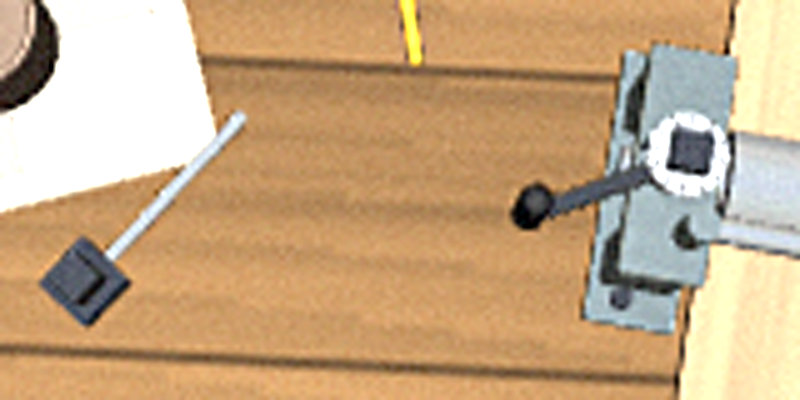

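```bash
cat >> h.py <<'E'
np.set_printoptions(precision=4,suppress=True)
_p0=dict(xyz=[0.18168358,0.60222681,0.37255154],rotation=[-0.11684932,-0.07606207,0.54534357,0.82653566])
_T0=R.from_quat([8.34807566e-01,5.50541350e-01,-5.93410117e-04,4.44104065e-04]); _t0=np.array([0.24598081,0.57407282,0.19400229])
CR=_T0.inv()*R.from_quat(_p0['rotation']); CT=_T0.inv().apply(np.array(_p0['xyz'])-_t0)
def down(psi): # tool-down rotation with tool x at psi deg
    c,s=np.cos(np.radians(psi)),np.sin(np.radians(psi)); return R.from_matrix(np.array([[c,s,0],[s,-c,0],[0,0,-1]]))
def cam_at(pos,psi):
    T=down(psi); p=dict(cams.camera_params('wrist')); p['xyz']=np.array(pos)+T.apply(CT); p['rotation']=(T*CR).as_quat(); return p
def rel(pos,psi,o=None):
    o=o or manip.get_obs(); T=R.from_quat(o['ee_rot'])
    d=T.inv().apply(np.array(pos)-o['position']); r=(T.inv()*down(psi)).as_rotvec(degrees=True)
    print('turn',r.round(2),'shift',d.round(4),'pose',o['position'].round(4),'psi',np.degrees(np.arctan2(*T.as_matrix()[[1,0],0])).round(2),'F',o['ft_force'].round(2),'t',round(o['clock'],2)); return r,d
E
python3 - <<'E'
from h import *
print(CT,(CR.as_matrix()))
p=cam_at([.5,.1,.25],-7)
print(proj(p,[[.5,.1,.25],[.5175,-.0013,.189],[.49,.072,.217]]))
for pos in ([.5,.06,.27],[.5,.03,.27],[.5,0.,.27]):
  p=cam_at(pos,-7);print(p['xyz'],proj(p,[pos,[.5175,-.0013,.189],[.49,.072,.217]]))
rel([.5,.03,.27],-7)
E
```

```text
[ 0.0003 -0.0702 -0.1786] [[ 1.     -0.0002  0.0002]
 [-0.0002 -0.9611 -0.276 ]
 [ 0.0002  0.276  -0.9611]]
[[316.4321 226.4683]
 [346.7202 297.1394]
 [308.5684 244.7336]]
[0.5088 0.1296 0.4486] [[316.4321 226.4683]
 [341.0593 251.2488]
 [303.1357 191.81  ]]
[0.5088 0.0996 0.4486] [[316.4321 226.4683]
 [338.073  223.7223]
 [298.2027 156.6718]]
[0.5088 0.0696 0.4486] [[316.4321 226.4683]
 [334.904  194.5113]
 [292.9052 118.9382]]
turn [ 0.04  0.05 73.81] shift [-0.4003  0.4478 -0.0753] pose [0.246  0.5742 0.1942] psi 66.81 F [ 0.44 -0.52  0.18] t 0.15
```

View pics/wrist0.png

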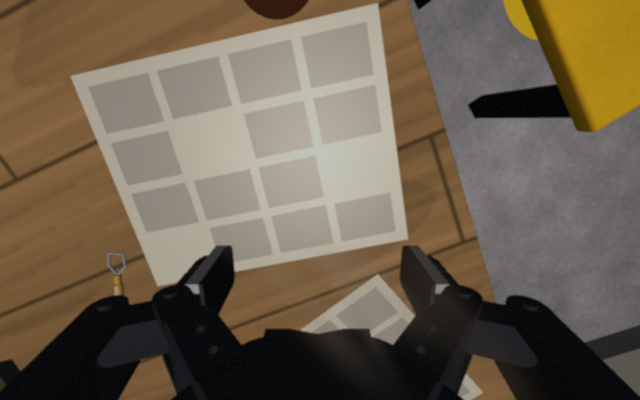

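The wrist picture shows the empty grey board, with the finger tips at about (220,255) and (415,255). Next I look at the screw.

Run:
```python
from h import *
rel([.515,-.05,.245],-7)
```

```text
turn [ 0.04  0.05 73.81] shift [-0.4679  0.4931 -0.0503] pose [0.246  0.5742 0.1942] psi 66.81 F [ 0.44 -0.52  0.18] t 0.15
```

>>> {"api": "move_arm", "payload": {
  "moves": [
    [0,0,0,0,0,-0.05,0.085],
    [0,0,74,-0.468,0.493,-0.05,0.085],
    [0,0,74,-0.468,0.493,-0.05,0.085],
    [0,0,74,-0.468,0.493,-0.05,0.085],
    [0,0,74,-0.468,0.493,-0.05,0.085],
    [0,0,74,-0.468,0.493,-0.05,0.085],
    [0,0,74,-0.468,0.493,-0.05,0.085],
    [0,0,74,-0.468,0.493,-0.05,0.085],
    [0,0,74,-0.468,0.493,-0.05,0.085],
    [0,0,74,-0.468,0.493,-0.05,0.085]
  ]
}}

```text
clock: 1.15
position: [0.4244, 0.1591, 0.2448]
ee_rot: [0.998, -0.066, 0.0, -0.0]
ft_force: [1.2, 0.6, 0.4]
grip_width: 0.996
```

Run:
```python
from h import *
rel([.515,-.05,.245],-7)
```

```text
turn [-0.03  0.   -0.53] shift [ 0.1172  0.1955 -0.0003] pose [0.4244 0.1591 0.2448] psi -7.53 F [1.24 0.57 0.44] t 1.15
```

>>> {"api": "move_arm", "payload": {
  "moves": [
    [0,0,0,0.117,0.195,0,0.085],
    [0,0,0,0.117,0.195,0,0.085],
    [0,0,0,0.117,0.195,0,0.085],
    [0,0,0,0.117,0.195,0,0.085],
    [0,0,0,0.117,0.195,0,0.085],
    [0,0,0,0.117,0.195,0,0.085],
    [0,0,0,0.117,0.195,0,0.085]
  ]
}}

```text
clock: 1.85
position: [0.5156, -0.0471, 0.2445]
ee_rot: [0.998, -0.063, -0.0, 0.0]
ft_force: [0.3, 1.5, 0.5]
grip_width: 0.997
```

Run:
```python
from h import *
rel([.515,-.05,.245],-7)
p=cams.camera_params('wrist'); ims=[cams.camera('wrist').astype(float) for _ in range(3)]; im=np.mean(ims,0).astype(np.uint8)
cv2.imwrite('pics/w1.png',im[...,::-1]); np.save('w1p.npy',p,allow_pickle=True)
h,g=proj(p,[[.5175,-.0013,.189],[.49,.072,.217]]); print(h,g)
r0,c0=0,int(h[0])-160
c=im[0:250,c0:c0+330,::-1]; print(c0)
cv2.imwrite('pics/w1c.png',cv2.convertScaleAbs(cv2.resize(c,None,fx=2.4,fy=2.4,interpolation=cv2.INTER_CUBIC),alpha=1.6))
```

```text
turn [ 0.01  0.04 -0.26] shift [-0.0002  0.003  -0.0005] pose [ 0.5156 -0.0471  0.2445] psi -7.26 F [0.29 1.51 0.49] t 1.85
[312.2612 149.9904] [255.7522  48.5206]
152
```

View pics/w1c.png

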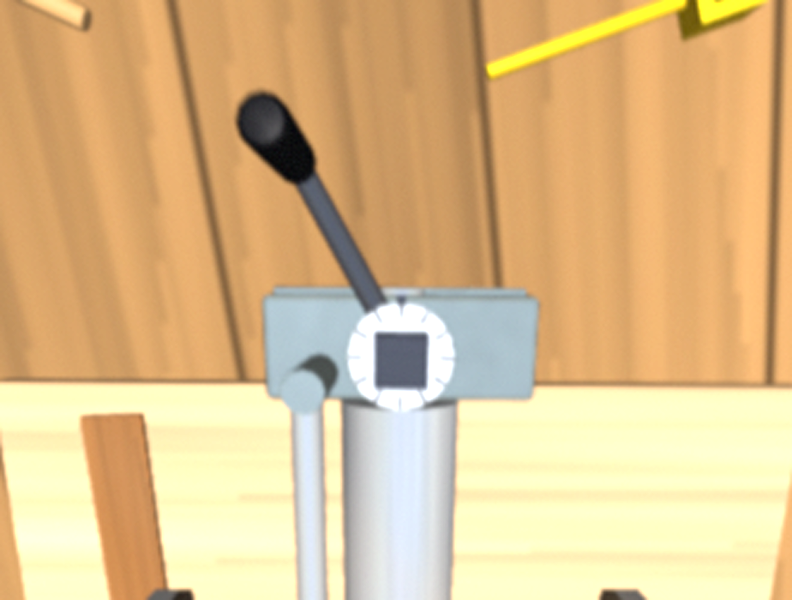

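The wrist crop shows the screw head at crop (401,360), the dial round it, the lever running up-left to the grip top at (264,118), and the rod running down from its pillar at (303,390). Now I measure head yaw and rod line.

Run:
```python
from h import *
p=np.load('w1p.npy',allow_pickle=True).item(); im=cv2.imread('pics/w1.png'); g=cv2.cvtColor(im,cv2.COLOR_BGR2GRAY)
S=8;u0,v0=152+120,115
G=cv2.resize(g[v0:v0+70,u0:u0+90],None,fx=S,fy=S,interpolation=cv2.INTER_CUBIC)
for th in (50,65,80,95):
    m=(G<th).astype(np.uint8); n,l,st,ce=cv2.connectedComponentsWithStats(m)
    i=l[int((360/2.4-v0)*S),int((401/2.4+152-u0)*S)]; cs,_=cv2.findContours((l==i).astype(np.uint8),0,2)
    c=cs[0][:,0].astype(float); px=(c+.5)/S-.5+[u0,v0]
    W=np.array([onz(p,*q,.188)[:2] for q in px]).astype(np.float32)
    print(th,cv2.minAreaRect(W*1000), cv2.contourArea(W*1000), (lambda M:(M['m10']/M['m00'],M['m01']/M['m00']))(cv2.moments(W*1000)))
# rod edges
for v in range(178,246,8):
    row=g[v,152+110:152+150].astype(int); d=np.diff(row); print(v,152+110+np.argmax(d[:15])+.5, row[8:32])
for q in [(303,390,.187),(264,118,.217)]: print(onz(p,152+q[0]/2.4,q[1]/2.4,q[2]))
```

```text
50 ((520.859619140625, -2.4073944091796875), (57.24889373779297, 76.92851257324219), 82.76280212402344) 4258.746416600101 (520.8303490704686, -2.733645779192842)
65 ((522.868896484375, -1.804673194885254), (17.032411575317383, 16.21220588684082), 81.92964935302734) 265.5949810432721 (522.7959765191624, -1.777379463124688)
80 ((522.7352294921875, -1.9527692794799805), (17.956905364990234, 17.03192901611328), 81.8532943725586) 296.58225463383314 (522.7832080479359, -1.9057017797201945)
95 ((522.7509765625, -2.0155868530273438), (18.662620544433594, 17.506759643554688), 81.81790161132812) 317.9198747221744 (522.7411023994277, -1.9300970847634344)
178 274.5 [161 161 152 127 117 128 139 144 147 147 147 147 142 136 127 113 116 145
 162 164 164 164 163 152]
186 275.5 [160 161 155 131 117 124 137 143 146 147 147 147 143 139 129 115 112 141
 159 161 161 162 163 154]
194 275.5 [161 161 157 138 118 121 133 141 146 148 146 146 144 139 132 118 110 132
 153 159 159 160 160 153]
202 275.5 [169 170 168 158 132 121 131 140 146 147 147 146 145 142 134 122 114 131
 157 168 169 169 169 162]
210 276.5 [164 164 165 159 133 120 129 139 145 147 146 147 146 142 136 125 115 124
 150 163 165 164 164 158]
218 276.5 [175 176 175 170 144 122 125 137 144 146 148 147 147 143 138 129 116 121
 154 171 173 173 174 168]
226 276.5 [183 183 183 179 157 128 122 133 141 146 147 148 146 143 141 131 118 120
 156 178 181 180 180 177]
234 276.5 [158 158 160 160 155 131 120 130 140 145 146 147 147 145 142 135 120 117
 141 157 160 160 160 157]
242 276.5 [173 173 173 174 168 144 123 128 139 144 146 146 147 146 142 135 124 117
 139 164 173 173 173 174]
[ 0.4877 -0.0082  0.187 ]
[0.494  0.0711 0.217 ]
```

Run:
```python
from h import *
p=np.load('w1p.npy',allow_pickle=True).item()
a=onz(p,279.9,178,.181);b=onz(p,281.7,242,.181);d=(b-a)[:2];print(a,b,np.degrees(np.arctan2(d[1],d[0])))
h=np.array([.5227,-.0019]);n=d/np.hypot(*d);print('rod dist',np.cross(n,h-a[:2]))
# key look pose: key ~(.4544,.2942)
for pos in ([.44,.29,.2],[.41,.26,.2],[.42,.25,.2]):
  q=cam_at(pos,54);print(pos,q['xyz'],proj(q,[[.4544,.2942,.06],[.548,.2253,.01],[.4544,.2942,.0]]))
rel([.42,.25,.2],54)
```

```text
[ 0.486  -0.0226  0.181 ] [ 0.4778 -0.083   0.181 ] -97.74427294194857
rod dist 0.03360020340006356
[0.44, 0.29, 0.2] [0.3834 0.3315 0.3786] [[326.7829 189.7613]
 [324.3215 259.1232]
 [325.3042 179.1882]]
[0.41, 0.26, 0.2] [0.3534 0.3015 0.3786] [[362.4231 195.2596]
 [353.0071 263.2381]
 [355.6482 183.9181]]
[0.42, 0.25, 0.2] [0.3634 0.2915 0.3786] [[364.8715 183.6352]
 [354.8831 254.5525]
 [357.6607 173.9268]]
turn [ -0.04   0.   -61.07] shift [-0.1312 -0.2815  0.0449] pose [ 0.5155 -0.0455  0.2447] psi -7.07 F [-0.03 -0.67  0.8 ] t 2.0<stdin>:4: DeprecationWarning: Arrays of 2-dimensional vectors are deprecated. Use arrays of 3-dimensional vectors instead. (deprecated in NumPy 2.0)
```

Run:
```python
from h import *
pos=[.50,.26,.17];q=cam_at(pos,54);print(proj(q,[[.4544,.2942,.06],[.548,.2253,.01]]))
rel(pos,54)
```

```text
[[317.4595 132.752 ]
 [316.7461 223.8117]]
turn [ -0.04   0.   -61.07] shift [-0.053  -0.3012  0.0748] pose [ 0.5155 -0.0455  0.2447] psi -7.07 F [-0.03 -0.67  0.8 ] t 2.0
```

>>> {"api": "move_arm", "payload": {
  "moves": [
    [0,0,-61,-0.053,-0.301,0,0.085],
    [0,0,-61,-0.053,-0.301,0,0.085],
    [0,0,-61,-0.053,-0.301,0,0.085],
    [0,0,-61,-0.053,-0.301,0,0.085],
    [0,0,-61,-0.053,-0.301,0.075,0.06],
    [0,0,-61,-0.053,-0.301,0.075,0.06],
    [0,0,-61,-0.053,-0.301,0.075,0.06],
    [0,0,-61,-0.053,-0.301,0.075,0.06],
    [0,0,-61,-0.053,-0.301,0.075,0.06],
    [0,0,-61,-0.053,-0.301,0.075,0.06]
  ]
}}

```text
clock: 3.0
position: [0.5014, 0.2577, 0.1708]
ee_rot: [0.892, 0.451, 0.001, -0.0]
ft_force: [0.5, 0.6, 0.6]
grip_width: 0.704
```

Run:
```python
from h import *
p=cams.camera_params('wrist'); rel([.50,.26,.17],54); im=cams.camera('wrist')
cv2.imwrite('pics/w2.png',im[...,::-1]); np.save('w2p.npy',p,allow_pickle=True)
h=proj(p,[.4544,.2942,.06])[0]; r0,c0=max(0,int(h[1])-80),int(h[0])-100; print(r0,c0)
cv2.imwrite('pics/w2c.png',cv2.convertScaleAbs(cv2.resize(im[r0:r0+200,c0:c0+200,::-1],None,fx=3,fy=3,interpolation=cv2.INTER_CUBIC),alpha=2))
```

```text
turn [ 0.04 -0.07 -0.35] shift [ 0.001  -0.0024  0.0008] pose [0.5014 0.2577 0.1708] psi 53.65 F [0.51 0.61 0.6 ] t 3.0
50 218
```

View pics/w2c.png

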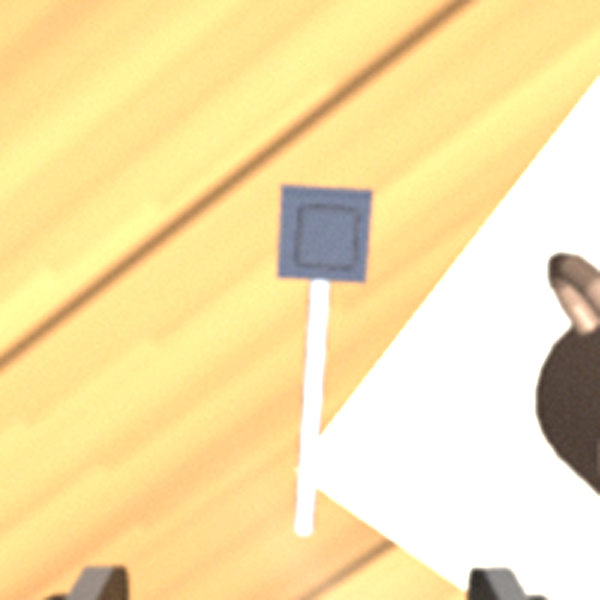

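The key is seen from above: neck top centre at crop (328,237), block (324,233), bar end (304,533).

Run:
```python
from h import *
p=np.load('w2p.npy',allow_pickle=True).item()
f=lambda u,v,z: onz(p,218+(u+.5)/3-.5,50+(v+.5)/3-.5,z)
n=f(328,237,.06);b=f(324,233,.026);s=f(319,282,.01);e=f(304,531,.01);d=e-s
c=[f(*q,.026) for q in ((284,185),(371,190),(364,281),(278,276))]
for i in range(4):
  w=c[(i+1)%4]-c[i];print(np.hypot(*w[:2]).round(4),np.degrees(np.arctan2(w[1],w[0])).round(2))
print(n,b,s,e,np.degrees(np.arctan2(d[1],d[0])),np.hypot(*(e-b)[:2]))
k=(n+b)/2
rel([k[0],k[1],.09],50.5)
```

```text
0.0319 50.52
0.0328 -39.56
0.0325 -129.61
0.0328 139.46
[0.4585 0.3021 0.06  ] [0.458 0.302 0.026] [0.4727 0.2896 0.01  ] [0.5543 0.2225 0.01  ] -39.436353164223476 0.1249144750629017
turn [ 0.03 -0.09  3.14] shift [ 0.01   -0.0613  0.0809] pose [0.5015 0.2576 0.1709] psi 53.64 F [-0.81  0.43  0.08] t 3.05
```

>>> {"api": "move_arm", "payload": {
  "moves": [
    [0,0,3.1,0.01,-0.061,0.02,0.06],
    [0,0,3.1,0.01,-0.061,0.03,0.06],
    [0,0,3.1,0.01,-0.061,0.08,0.06],
    [0,0,3.1,0.01,-0.061,0.11,0.06],
    [0,0,3.1,0.01,-0.061,0.135,0.06],
    [0,0,3.1,0.01,-0.061,0.14,0.06],
    [0,0,3.1,0.01,-0.061,0.14,0.06],
    [0,0,3.1,0.01,-0.061,0.14,0.06]
  ]
}}

```text
clock: 3.85
position: [0.4587, 0.3029, 0.0316]
ee_rot: [0.904, 0.428, 0.001, -0.0]
ft_force: [-0.3, 0.2, 0.8]
grip_width: 0.698
```

Run:
```python
from h import *
rel([.4583,.302,.031],50.5)
```

```text
turn [ 0.02 -0.15  0.15] shift [-0.001   0.0002  0.0006] pose [0.4587 0.3029 0.0316] psi 50.65 F [-0.32  0.18  0.82] t 3.85
```

>>> {"api": "move_arm", "payload": {
  "moves": [
    [0,0,0,0,0,0,0.0],
    [0,0,0,0,0,0,0.0],
    [0,0,0,0,0,0,0.0],
    [0,0,0,0,0,0,0.0],
    [0,0,0,0,0,0,0.0],
    [0,0,0,0,0,0,0.0],
    [0,0,0,0,0,0,0.0]
  ],
  "grip_force": 60
}}

```text
clock: 4.55
position: [0.4575, 0.3025, 0.0298]
ee_rot: [0.904, 0.428, -0.0, -0.0]
ft_force: [0.4, -0.1, 0.4]
grip_width: 0.001
```

Run:
```python
from h import *
# key bar dir target -98.2 -> psi -8.2
rel([.5227,-.0019,.26],-8.2)
```

```text
turn [-0.    0.   58.91] shift [-0.1943  0.2432 -0.2302] pose [0.4575 0.3025 0.0298] psi 50.71 F [ 0.38 -0.08  0.43] t 4.55
```

Run:
```python
from h import *
p=cams.camera_params('wrist'); im=cams.camera('wrist'); s=cams.camera('scene')
np.save('w3p.npy',p,allow_pickle=True); cv2.imwrite('pics/w3.png',im[...,::-1])
a=cv2.resize(im[100:400,170:470,::-1],None,fx=1.33,fy=1.33)
b=cv2.resize(s[150:280,320:450,::-1],(399,399),interpolation=cv2.INTER_CUBIC)
cv2.imwrite('pics/w3c.png',cv2.convertScaleAbs(np.hstack([a,b]),alpha=2))
```

```text
(no output)
```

View pics/w3c.png

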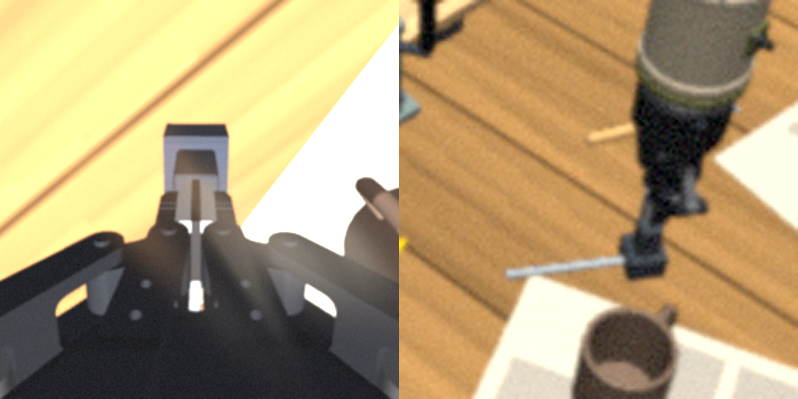

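Run:
```python
from h import *
p=np.load('w3p.npy',allow_pickle=True).item();q=np.load('w2p.npy',allow_pickle=True).item()
print(p['xyz'],q['xyz'])
u=np.array([np.cos(np.radians(-39.5)),np.sin(np.radians(-39.5)),0])
for P,a,z in ((p,(317.4,203),.026),(p,(317.4,193.2),0),(p,(317,170/1.33+100-15),.06),(q,(326.8,112.2),.026)):
  w=onz(P,*a,z);print(w,'centre',w+u*.017)
o=manip.get_obs();print(o['position'],proj(p,o['position']))
```

```text
[0.4033 0.3471 0.2081] [0.4447 0.2994 0.3491]
[0.4458 0.3127 0.026 ] centre [0.4589 0.3019 0.026 ]
[0.4458 0.3127 0.    ] centre [0.4589 0.3019 0.    ]
[0.4421 0.3153 0.06  ] centre [0.4552 0.3045 0.06  ]
[0.4457 0.3125 0.026 ] centre [0.4588 0.3017 0.026 ]
[0.4575 0.3025 0.0298] [[316.7044 226.5704]]
```

Run:
```python
from h import *
p=np.load('w3p.npy',allow_pickle=True).item()
t=np.radians(-39.5);u=np.array([np.cos(t),np.sin(t),0]);n=np.array([-np.sin(t),np.cos(t),0]);c=np.array([.4588,.302,0])
for z in (.06,.026):
  for a in (-.01,.01):
    for b in (-.01,.01): print(z,a,b,proj(p,c+u*a+n*b+[0,0,z])[0], (proj(p,c+u*a+n*b+[0,0,z])[0]-[170,100])*1.33)
im=cv2.imread('pics/w3.png'); c=cv2.resize(im[185:285,265:365],(800,600)[::-1] if 0 else (600,600),interpolation=cv2.INTER_CUBIC); cv2.imwrite('pics/w3d.png',cv2.convertScaleAbs(c,alpha=2.5))
```

```text
0.06 -0.01 -0.01 [299.8589 231.7402] [172.7124 175.2145]
0.06 -0.01 0.01 [335.1317 231.8731] [219.6252 175.3912]
0.06 0.01 -0.01 [300.2971 263.4343] [173.2951 217.3676]
0.06 0.01 0.01 [334.388  263.5607] [218.6361 217.5357]
0.026 -0.01 -0.01 [302.7735 212.5522] [176.5887 149.6944]
0.026 -0.01 0.01 [332.0438 212.6635] [215.5182 149.8424]
0.026 0.01 -0.01 [303.0576 239.54  ] [176.9666 185.5882]
0.026 0.01 0.01 [331.5094 239.6467] [214.8076 185.7302]
```

View pics/w3d.png

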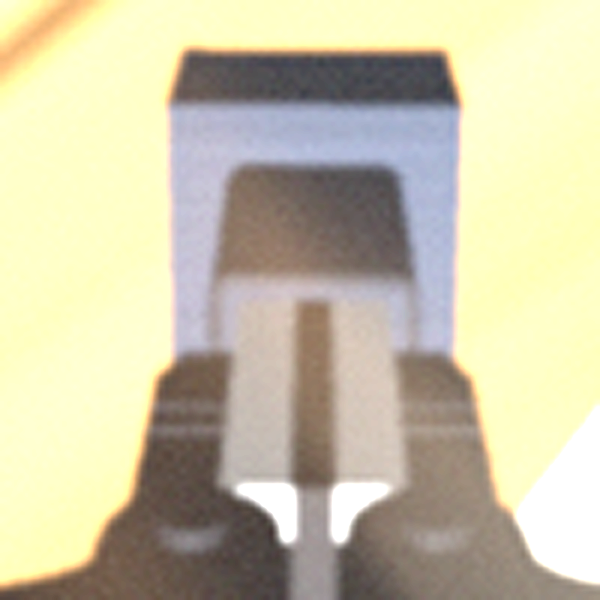

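The crop shows the neck where predicted, but it doesn't settle whether the pads hold it or have shut over its top. A small lift and an image difference will show which.

>>> {"api": "move_arm", "payload": {
  "moves": [
    [0,0,0,0,0,-0.01,0.0],
    [0,0,0,0,0,-0.02,0.0],
    [0,0,0,0,0,-0.03,0.0],
    [0,0,0,0,0,-0.03,0.0],
    [0,0,0,0,0,-0.03,0.0]
  ]
}}

```text
clock: 5.15
position: [0.4577, 0.3027, 0.0603]
ee_rot: [0.904, 0.428, 0.0, -0.0]
ft_force: [0.1, -0.1, 0.2]
grip_width: 0.003
```

Run:
```python
from h import *
o=manip.get_obs();print(o['position'],o['ft_force'],o['torque'],o['grip_width'])
im=cams.camera('wrist')[...,::-1]; cv2.imwrite('pics/w4.png',im); b=cv2.imread('pics/w3.png')
d=cv2.absdiff(im,b); print('neck/block region diff',d[190:240,290:345].mean(),'elsewhere',d[100:180,200:450].mean())
```

```text
[0.4577 0.3027 0.0603] [ 0.0556 -0.1374  0.2079] [ 0.0209  0.0393 -0.0375] 0.0029392960852381083
neck/block region diff 27.30630303030303 elsewhere 9.95125
```

The key wasn't lifted, so the fingers closed above the neck. From the pad spacing in the wrist images, the real tips sit about 35 mm behind the reported TCP. I'll reopen and go lower while watching the force.

>>> {"api": "move_arm", "payload": {
  "moves": [
    [0,0,0,0,0,0,0.055],
    [0,0,0,0,0,0,0.055],
    [0,0,0,0,0,0,0.055],
    [0,0,0,0.0,0,0,0.055],
    [0,0,0,0,0,0.03,0.055],
    [0,0,0,0,0,0.04,0.055],
    [0,0,0,0,0,0.045,0.055],
    [0,0,0,0,0,0.05,0.055],
    [0,0,0,0,0,0.05,0.055]
  ]
}}

```text
clock: 6.1
position: [0.4576, 0.3025, 0.0098]
ee_rot: [0.904, 0.428, -0.0, 0.0]
ft_force: [-0.6, -0.4, -0.3]
grip_width: 0.643
```

Run:
```python
from h import *
rel([.4588,.302,-.002],50.5); print(manip.get_obs()['grip_width'])
im=cams.camera('wrist')[...,::-1]; cv2.imwrite('pics/w5.png',im); cv2.imwrite('pics/w5c.png',cv2.convertScaleAbs(cv2.resize(im[170:330,210:420],None,fx=3,fy=3,interpolation=cv2.INTER_CUBIC),alpha=2))
```

```text
turn [-0.    0.01  0.21] shift [0.0004 0.0012 0.0118] pose [0.4576 0.3025 0.0098] psi 50.71 F [-0.62 -0.43 -0.3 ] t 6.1
0.6426548182754855
```

View pics/w5c.png

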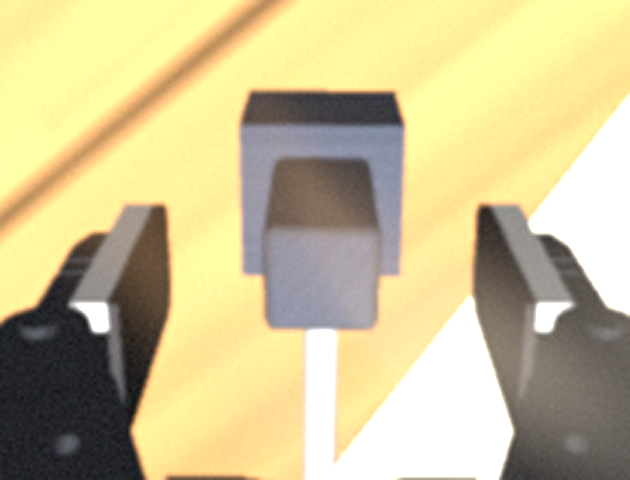

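The pads straddle the neck (inner faces at crop x 165 and 475, neck at 265–380), but their tips are only just below its top. I need about 16 mm more before closing.

>>> {"api": "move_arm", "payload": {
  "moves": [
    [0,0,0,0,0.001,0.008,0.055],
    [0,0,0,0,0.001,0.016,0.055],
    [0,0,0,0,0.001,0.016,0.0],
    [0,0,0,0,0.001,0.016,0.0],
    [0,0,0,0,0.001,0.016,0.0],
    [0,0,0,0,0.001,0.016,0.0],
    [0,0,0,0,0.001,0.016,0.0],
    [0,0,0,0,0.001,0.016,0.0]
  ],
  "grip_force": 70
}}

```text
clock: 6.95
position: [0.4584, 0.3019, -0.006]
ee_rot: [0.904, 0.428, 0.0, -0.0]
ft_force: [0.7, -0.3, 0.4]
grip_width: 0.224
```

Run:
```python
from h import *
o=manip.get_obs();print(o['grip_width']*.0854,o['ft_force'],o['torque'])
rel([.5227,-.0019,.26-.036],-8.0)
```

```text
0.0191141882478024 [ 0.7034 -0.3357  0.3856] [ 0.0729 -0.0269  0.0007]
turn [-0.01 -0.02 58.71] shift [-0.1943  0.2421 -0.2301] pose [ 0.4584  0.3019 -0.006 ] psi 50.71 F [ 0.7  -0.34  0.39] t 6.95
```

>>> {"api": "move_arm", "payload": {
  "moves": [
    [0,0,0,0,0,-0.04,0],
    [0,0,0,0,0,-0.08,0],
    [0,0,0,0,0,-0.13,0],
    [0,0,0,0,0,-0.18,0],
    [0,0,7,0,0,-0.22,0],
    [0,0,14,-0.02,0.02,-0.24,0],
    [0,0,22,-0.05,0.05,-0.24,0],
    [0,0,30,-0.08,0.085,-0.24,0],
    [0,0,38,-0.11,0.12,-0.24,0],
    [0,0,45,-0.135,0.155,-0.24,0]
  ]
}}

```text
clock: 7.95
position: [0.4922, 0.0968, 0.2335]
ee_rot: [0.999, 0.047, -0.0, -0.0]
ft_force: [1.1, 0.9, -4.8]
grip_width: 0.224
```

Run:
```python
from h import *
rel([.5227,-.0019,.222],-8.0); print(manip.get_obs()['grip_width'])
```

```text
turn [-0.02  0.04 13.36] shift [0.0211 0.1012 0.0115] pose [0.4922 0.0968 0.2335] psi 5.36 F [ 1.14  0.85 -4.79] t 7.95
0.2240389717637633
```

>>> {"api": "move_arm", "payload": {
  "moves": [
    [0,0,4,0.006,0.03,0,0],
    [0,0,8,0.014,0.065,0,0],
    [0,0,12,0.02,0.09,0.005,0],
    [0,0,13.4,0.021,0.101,0.01,0],
    [0,0,13.4,0.021,0.101,0.015,0],
    [0,0,13.4,0.021,0.101,0.02,0],
    [0,0,13.4,0.021,0.101,0.025,0],
    [0,0,13.4,0.021,0.101,0.025,0],
    [0,0,13.4,0.021,0.101,0.025,0]
  ]
}}

```text
clock: 8.85
position: [0.5236, 0.0016, 0.2088]
ee_rot: [0.998, -0.066, -0.0, -0.0]
ft_force: [0.7, -0.5, -2.8]
grip_width: 0.222
```

Run:
```python
from h import *
rel([.5227,-.0019,.165],-8.0); p=cams.camera_params('wrist');o=manip.get_obs();np.save('w6p.npy',p,allow_pickle=True)
im=cams.camera('wrist')[...,::-1]; cv2.imwrite('pics/w6.png',im); cv2.imwrite('pics/w6c.png',cv2.convertScaleAbs(cv2.resize(im[170:330,210:420],None,fx=3.5,fy=3.5,interpolation=cv2.INTER_CUBIC),alpha=2))
```

```text
turn [-0.01  0.01  0.39] shift [-0.0005  0.0036  0.0438] pose [0.5236 0.0016 0.2088] psi -7.61 F [ 0.69 -0.46 -2.8 ] t 8.85
```

View pics/w6c.png

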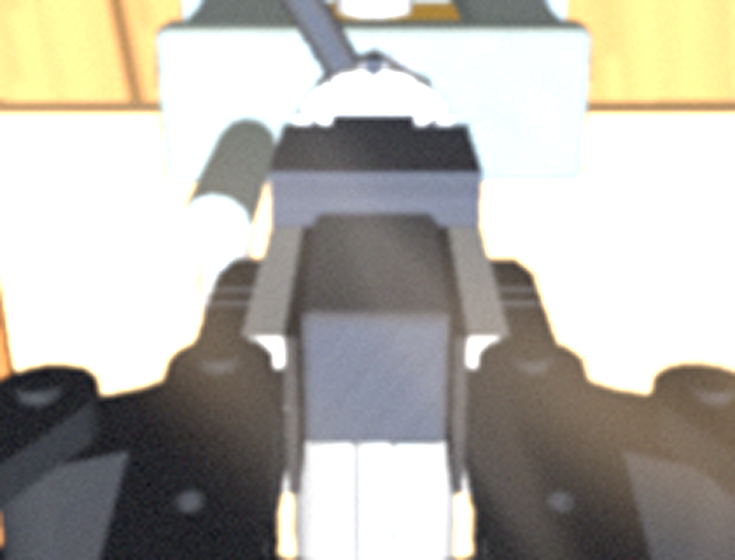

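>>> {"api": "move_arm", "payload": {
  "moves": [
    [0,0,0.4,-0.0005,0.001,0.005,0],
    [0,0,0.4,-0.0005,0.001,0.01,0],
    [0,0,0.4,-0.0005,0.001,0.015,0],
    [0,0,0.4,-0.0005,0.001,0.018,0],
    [0,0,0.4,-0.0005,0.001,0.018,0]
  ]
}}

```text
clock: 9.4
position: [0.5228, -0.0002, 0.1902]
ee_rot: [0.998, -0.071, -0.0, 0.0]
ft_force: [0.0, -0.3, -3.9]
grip_width: 0.223
```

Run:
```python
from h import *
rel([.5227,-.0019,.165],-8.0); print(manip.get_obs()['torque'])
```

```text
turn [ 0.02  0.05 -0.09] shift [0.0002 0.0017 0.0252] pose [ 0.5228 -0.0002  0.1902] psi -8.09 F [ 0.   -0.28 -3.86] t 9.4
[0.0138 0.0023 0.0326]
```

>>> {"api": "move_arm", "payload": {
  "moves": [
    [0,0,0,0,0.0015,0.0,0],
    [0,0,0,0,0.0015,0.004,0],
    [0,0,0,0,0.0015,0.007,0],
    [0,0,0,0,0.0015,0.009,0],
    [0,0,0,0,0.0015,0.011,0],
    [0,0,0,0,0.0015,0.011,0]
  ]
}}

```text
clock: 10.0
position: [0.5227, -0.0016, 0.1795]
ee_rot: [0.998, -0.071, -0.0, 0.0]
ft_force: [0.5, -0.5, -3.7]
grip_width: 0.223
```

Run:
```python
from h import *
rel([.5227,-.0019,.165],-8.0); print(manip.get_obs()['torque'])
```

```text
turn [ 0.    0.02 -0.09] shift [0.     0.0003 0.0145] pose [ 0.5227 -0.0016  0.1795] psi -8.09 F [ 0.54 -0.46 -3.69] t 10.0
[0.0367 0.0414 0.0376]
```

>>> {"api": "move_arm", "payload": {
  "moves": [
    [0,0,0,0,0,0.003,0],
    [0,0,0,0,0,0.006,0],
    [0,0,0,0,0,0.009,0],
    [0,0,0,0,0,0.012,0],
    [0,0,0,0,0,0.0135,0],
    [0,0,0,0,0,0.0135,0]
  ]
}}

```text
clock: 10.6
position: [0.5228, -0.0017, 0.166]
ee_rot: [0.998, -0.071, -0.0, 0.0]
ft_force: [-0.1, -0.3, -4.0]
grip_width: 0.222
```

Run:
```python
from h import *
rel([.5227,-.0019,.165],-8.0); print(manip.get_obs()['torque'])
```

```text
turn [ 0.01  0.02 -0.09] shift [-0.      0.0002  0.001 ] pose [ 0.5228 -0.0017  0.166 ] psi -8.09 F [-0.1  -0.28 -4.01] t 10.6
[-0.0093  0.0199  0.0228]
```

>>> {"api": "move_arm", "payload": {
  "moves": [
    [0,0,0,0,0,0.001,0],
    [0,0,0,0,0,0.0015,0],
    [0,0,0,0,0,0.001,0.045],
    [0,0,0,0,0,0.001,0.045],
    [0,0,0,0,0,0,0.045],
    [0,0,0,0,0,-0.02,0.045],
    [0,0,0,0,0,-0.05,0.045],
    [0,0,0,0,0,-0.075,0.045],
    [0,0,0,0,0,-0.075,0.045]
  ]
}}

```text
clock: 11.5
position: [0.5247, -0.0017, 0.2448]
ee_rot: [0.997, -0.071, 0.003, -0.001]
ft_force: [0.2, -0.5, 0.8]
grip_width: 0.528
```

Run:
```python
from h import *
o=manip.get_obs(); print(o['grip_width']); p=cams.camera_params('wrist')
im=cams.camera('wrist')[...,::-1]; cv2.imwrite('pics/w7.png',im); np.save('w7p.npy',p,allow_pickle=True)
# grip position from w1: measured top (.494,.0711,.217), head (.5227,-.0019)
v=np.array([.494,.0711])-[.5227,-.0019];phi=np.degrees(np.arctan2(v[1],v[0]));print(np.hypot(*v),phi)
c=np.array([.5227,-.0019]);g=c+.08*np.array([np.cos(np.radians(phi)),np.sin(np.radians(phi))]);print(g)
rel([g[0],g[1],.24],phi-90)
print(proj(p,[[.494,.0711,.217],[.5227,-.0019,.231]]))
cv2.imwrite('pics/w7c.png',cv2.convertScaleAbs(cv2.resize(im[0:300,170:470],None,fx=2,fy=2,interpolation=cv2.INTER_CUBIC),alpha=1.8))
```

```text
0.5277507924515044
0.07843908464534759 111.46230490233401
[0.4934 0.0726]
turn [ -0.03  -0.19 -29.56] shift [-0.0406 -0.0691  0.0028] pose [ 0.5239 -0.0016  0.2429] psi -8.09 F [-0.9   0.25  0.61] t 11.55
[[259.327  122.689 ]
 [314.1998 220.2302]]
```

View pics/w7c.png

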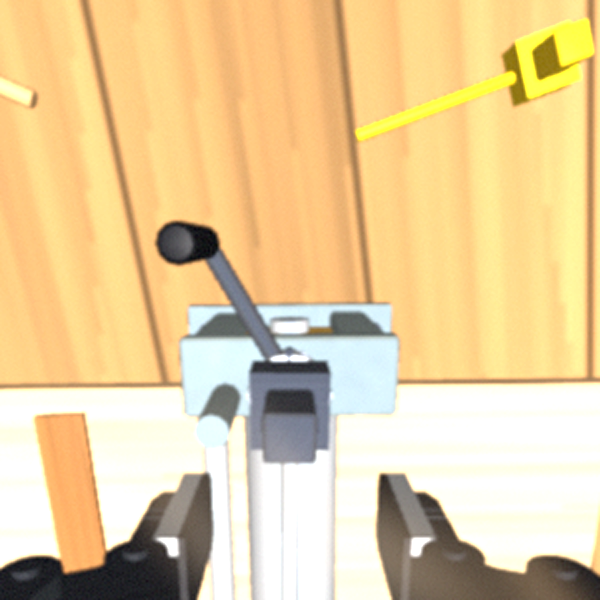

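The key is on, with its bar (crop x≈288) on the far side of the rod (x≈218). The grip top is at crop (180,244), as predicted. On to the grip.

>>> {"api": "move_arm", "payload": {
  "moves": [
    [0,0,-8,-0.02,-0.035,0,0.045],
    [0,0,-16,-0.04,-0.069,0,0.045],
    [0,0,-24,-0.04,-0.069,0,0.045],
    [0,0,-29.6,-0.04,-0.069,0.01,0.045],
    [0,0,-29.6,-0.04,-0.069,0.02,0.045],
    [0,0,-29.6,-0.04,-0.069,0.03,0.045],
    [0,0,-29.6,-0.04,-0.069,0.03,0.045]
  ]
}}

```text
clock: 12.25
position: [0.4921, 0.0719, 0.2094]
ee_rot: [0.983, 0.185, -0.001, 0.0]
ft_force: [0.0, -0.2, -0.7]
grip_width: 0.523
```

Run:
```python
from h import *
rel([.4934,.0726,.145],21.5); print(manip.get_obs()['grip_width'])
```

```text
turn [-0.    0.17 -0.15] shift [ 0.0017 -0.0002  0.0644] pose [0.4921 0.0719 0.2094] psi 21.35 F [ 0.02 -0.19 -0.67] t 12.25
0.5228680732819427
```

>>> {"api": "move_arm", "payload": {
  "moves": [
    [0,0,0,0.0015,0,0.02,0.045],
    [0,0,0,0.0015,0,0.04,0.045],
    [0,0,0,0.0015,0,0.055,0.045],
    [0,0,0,0.0015,0,0.064,0.045],
    [0,0,0,0.0015,0,0.064,0.045],
    [0,0,0,0.0015,0,0.064,0.0],
    [0,0,0,0.0015,0,0.064,0.0],
    [0,0,0,0.0015,0,0.064,0.0],
    [0,0,0,0.0015,0,0.064,0.0],
    [0,0,0,0.0015,0,0.064,0.0]
  ],
  "grip_force": 25
}}

```text
clock: 13.25
position: [0.4948, 0.0732, 0.1481]
ee_rot: [0.982, 0.187, 0.001, -0.0]
ft_force: [-2.9, 0.8, 6.1]
grip_width: 0.175
```

```bash
cat >> h.py <<'E'
C=np.array([.5227,-.0019])
def swing(dphis,r=.080,psi_off=90):
    "rows along the arc, clockwise by dphi from the measured angle"
    o=manip.get_obs();T=R.from_quat(o['ee_rot']);v=o['position'][:2]-C;phi=np.degrees(np.arctan2(v[1],v[0]));F=o['ft_force']
    t=np.array([np.sin(np.radians(phi)),-np.cos(np.radians(phi))]);n=v/np.hypot(*v)
    psi=np.degrees(np.arctan2(*T.as_matrix()[[1,0],0]))
    print('t %.2f phi %.2f r %.4f psi %.2f z %.4f'%(o['clock'],phi,np.hypot(*v),psi,o['position'][2]),'Ftang(cw) %.2f Frad %.2f Fz %.2f'%(F[:2]@t,F[:2]@n,F[2]),'width',o['grip_width']*85.4,'tau',o['torque'])
    for d in dphis:
        a=np.radians(phi-d);q=C+r*np.array([np.cos(a),np.sin(a)]);s=T.inv().apply(np.r_[q,o['position'][2]]-o['position'])
        print('[0,0,%.1f,%.4f,%.4f,0,0]'%(d,s[0],s[1]),end=', ')
    print()
E
python3 - <<'E'
from h import *
swing([2,4,7,10,13,16,19,22,25,28])
E
```

```text
t 13.25 phi 110.39 r 0.0801 psi 21.51 z 0.1481 Ftang(cw) -2.41 Frad 1.79 Fz 6.15 width 14.949912012595671 tau [ 0.0241  0.4873 -0.0543]
[0,0,2.0,0.0028,0.0002,0,0], [0,0,4.0,0.0056,0.0004,0,0], [0,0,7.0,0.0097,0.0009,0,0], [0,0,10.0,0.0139,0.0016,0,0], [0,0,13.0,0.0180,0.0025,0,0], [0,0,16.0,0.0220,0.0036,0,0], [0,0,19.0,0.0260,0.0050,0,0], [0,0,22.0,0.0298,0.0065,0,0], [0,0,25.0,0.0337,0.0082,0,0], [0,0,28.0,0.0374,0.0102,0,0],
```

>>> {"api": "move_arm", "payload": {
  "moves": [
    [0,0,0,0,0,0,0.03],
    [0,0,0,0,0,-0.004,0.03],
    [0,0,0,0,0,-0.01,0.03],
    [0,0,0,0,0,-0.01,0.03],
    [0,0,0,0,0,-0.01,0.0],
    [0,0,0,0,0,-0.01,0.0],
    [0,0,0,0,0,-0.01,0.0],
    [0,0,0,0,0,-0.01,0.0]
  ],
  "grip_force": 25
}}

```text
clock: 14.05
position: [0.4945, 0.073, 0.1575]
ee_rot: [0.982, 0.187, 0.0, -0.0]
ft_force: [-0.9, 0.1, 3.2]
grip_width: 0.17
```

Run:
```python
from h import *
swing([2,4,7,10,13,16,19,22,25,28])
```

```text
t 14.05 phi 110.60 r 0.0800 psi 21.51 z 0.1575 Ftang(cw) -0.82 Frad 0.42 Fz 3.21 width 14.54240178810027 tau [0.1195 0.0943 0.0107]
[0,0,2.0,0.0028,0.0001,0,0], [0,0,4.0,0.0056,0.0003,0,0], [0,0,7.0,0.0097,0.0008,0,0], [0,0,10.0,0.0139,0.0014,0,0], [0,0,13.0,0.0180,0.0023,0,0], [0,0,16.0,0.0220,0.0035,0,0], [0,0,19.0,0.0260,0.0048,0,0], [0,0,22.0,0.0299,0.0063,0,0], [0,0,25.0,0.0337,0.0080,0,0], [0,0,28.0,0.0374,0.0100,0,0],
```

>>> {"api": "move_arm", "payload": {
  "moves": [
    [0,0,2,0.0028,0.0001,0,0],
    [0,0,4,0.0056,0.0003,0,0],
    [0,0,7,0.0097,0.0008,0,0],
    [0,0,10,0.0139,0.0014,0,0],
    [0,0,13,0.018,0.0023,0,0],
    [0,0,16,0.022,0.0035,0,0],
    [0,0,19,0.026,0.0048,0,0],
    [0,0,22,0.0299,0.0063,0,0],
    [0,0,25,0.0337,0.008,0,0],
    [0,0,28,0.0374,0.01,0,0]
  ]
}}

```text
clock: 15.05
position: [0.533, 0.0775, 0.1575]
ee_rot: [0.998, -0.058, -0.0, -0.0]
ft_force: [-1.2, 0.5, 4.3]
grip_width: 0.173
```

Run:
```python
from h import *
swing([1.5,3,4.5,6,7.5,9,10.5,12])
```

```text
t 15.05 phi 82.58 r 0.0801 psi -6.60 z 0.1575 Ftang(cw) -1.23 Frad 0.37 Fz 4.35 width 14.743272763129992 tau [0.195  0.2159 0.0344]
[0,0,1.5,0.0021,0.0001,0,0], [0,0,3.0,0.0042,0.0002,0,0], [0,0,4.5,0.0063,0.0004,0,0], [0,0,6.0,0.0084,0.0006,0,0], [0,0,7.5,0.0104,0.0009,0,0], [0,0,9.0,0.0125,0.0012,0,0], [0,0,10.5,0.0146,0.0016,0,0], [0,0,12.0,0.0166,0.0020,0,0],
```

>>> {"api": "move_arm", "payload": {
  "moves": [
    [0,0,1.5,0.0021,0.0001,0,0],
    [0,0,3,0.0042,0.0002,0,0],
    [0,0,4.5,0.0063,0.0004,0,0],
    [0,0,6,0.0084,0.0006,0,0],
    [0,0,7.5,0.0104,0.0009,0,0],
    [0,0,9,0.0125,0.0012,0,0],
    [0,0,10.5,0.0146,0.0016,0,0],
    [0,0,12,0.0166,0.002,0,0]
  ]
}}

```text
clock: 15.85
position: [0.5493, 0.0736, 0.1575]
ee_rot: [0.987, -0.161, 0.0, -0.0]
ft_force: [-0.9, 1.2, 6.3]
grip_width: 0.175
```

Run:
```python
from h import *
swing([1.2,2.4,3.6,4.8,6,7.2,8.4])
```

```text
t 15.85 phi 70.59 r 0.0801 psi -18.54 z 0.1575 Ftang(cw) -1.27 Frad 0.79 Fz 6.26 width 14.970186967311706 tau [0.2491 0.1928 0.0438]
[0,0,1.2,0.0017,0.0001,0,0], [0,0,2.4,0.0033,0.0002,0,0], [0,0,3.6,0.0050,0.0003,0,0], [0,0,4.8,0.0067,0.0004,0,0], [0,0,6.0,0.0084,0.0006,0,0], [0,0,7.2,0.0100,0.0008,0,0], [0,0,8.4,0.0117,0.0011,0,0],
```

>>> {"api": "move_arm", "payload": {
  "moves": [
    [0,0,1.2,0.0017,0.0001,0,0],
    [0,0,2.4,0.0033,0.0002,0,0],
    [0,0,3.6,0.005,0.0003,0,0],
    [0,0,4.8,0.0067,0.0004,0,0],
    [0,0,6,0.0084,0.0006,0,0],
    [0,0,7.2,0.01,0.0008,0,0],
    [0,0,8.4,0.0117,0.0011,0,0]
  ]
}}

```text
clock: 16.55
position: [0.5601, 0.0689, 0.1575]
ee_rot: [0.973, -0.233, 0.0, -0.0]
ft_force: [-0.9, 1.1, 5.1]
grip_width: 0.175
```

Run:
```python
from h import *
swing([1.2,2.4,3.6,4.8,6,7.2,8.4])
```

```text
t 16.55 phi 62.15 r 0.0800 psi -26.94 z 0.1575 Ftang(cw) -1.28 Frad 0.55 Fz 5.10 width 14.943164957047063 tau [ 0.3331  0.1097 -0.0292]
[0,0,1.2,0.0017,0.0001,0,0], [0,0,2.4,0.0033,0.0002,0,0], [0,0,3.6,0.0050,0.0003,0,0], [0,0,4.8,0.0067,0.0004,0,0], [0,0,6.0,0.0084,0.0006,0,0], [0,0,7.2,0.0100,0.0008,0,0], [0,0,8.4,0.0117,0.0011,0,0],
```

Not biting yet (48° turned); same step again.

>>> {"api": "move_arm", "payload": {
  "moves": [
    [0,0,1.2,0.0017,0.0001,0,0],
    [0,0,2.4,0.0033,0.0002,0,0],
    [0,0,3.6,0.005,0.0003,0,0],
    [0,0,4.8,0.0067,0.0004,0,0],
    [0,0,6,0.0084,0.0006,0,0],
    [0,0,7.2,0.01,0.0008,0,0],
    [0,0,8.4,0.0117,0.0011,0,0]
  ]
}}

```text
clock: 17.25
position: [0.5701, 0.0626, 0.1575]
ee_rot: [0.953, -0.303, 0.0, -0.0]
ft_force: [-0.8, 1.5, 5.0]
grip_width: 0.172
```

Run:
```python
from h import *
swing([1.2,2.4,3.6,4.8,6,7.2,8.4])
```

```text
t 17.25 phi 53.72 r 0.0800 psi -35.34 z 0.1575 Ftang(cw) -1.53 Frad 0.71 Fz 5.03 width 14.72278705263244 tau [0.3493 0.1225 0.0497]
[0,0,1.2,0.0017,0.0001,0,0], [0,0,2.4,0.0033,0.0002,0,0], [0,0,3.6,0.0050,0.0003,0,0], [0,0,4.8,0.0067,0.0004,0,0], [0,0,6.0,0.0084,0.0006,0,0], [0,0,7.2,0.0100,0.0008,0,0], [0,0,8.4,0.0117,0.0011,0,0],
```

>>> {"api": "move_arm", "payload": {
  "moves": [
    [0,0,1.2,0.0017,0.0001,0,0],
    [0,0,2.4,0.0033,0.0002,0,0],
    [0,0,3.6,0.005,0.0003,0,0],
    [0,0,4.8,0.0067,0.0004,0,0],
    [0,0,6,0.0084,0.0006,0,0]
  ]
}}

```text
clock: 17.75
position: [0.5766, 0.0573, 0.1575]
ee_rot: [0.936, -0.353, 0.0, -0.0]
ft_force: [-0.7, 1.3, 5.8]
grip_width: 0.175
```

Run:
```python
from h import *
swing([1.2,2.4,3.6,4.8,6,7.2,8.4])
```

```text
t 17.75 phi 47.68 r 0.0800 psi -41.34 z 0.1575 Ftang(cw) -1.36 Frad 0.52 Fz 5.82 width 14.949692617146479 tau [0.3457 0.0635 0.0303]
[0,0,1.2,0.0017,0.0001,0,0], [0,0,2.4,0.0033,0.0002,0,0], [0,0,3.6,0.0050,0.0003,0,0], [0,0,4.8,0.0067,0.0004,0,0], [0,0,6.0,0.0084,0.0006,0,0], [0,0,7.2,0.0100,0.0008,0,0], [0,0,8.4,0.0117,0.0011,0,0],
```

63° turned, still free; on.

>>> {"api": "move_arm", "payload": {
  "moves": [
    [0,0,1.2,0.0017,0.0001,0,0],
    [0,0,2.4,0.0033,0.0002,0,0],
    [0,0,3.6,0.005,0.0003,0,0],
    [0,0,4.8,0.0067,0.0004,0,0],
    [0,0,6,0.0084,0.0006,0,0]
  ]
}}

```text
clock: 18.25
position: [0.5824, 0.0515, 0.1575]
ee_rot: [0.916, -0.401, -0.0, -0.0]
ft_force: [-1.0, 2.1, 5.8]
grip_width: 0.173
```

Run:
```python
from h import *
swing([1,2,3,4,5])
```

```text
t 18.25 phi 41.85 r 0.0801 psi -47.32 z 0.1575 Ftang(cw) -2.23 Frad 0.67 Fz 5.82 width 14.795921463945072 tau [0.4824 0.2677 0.0594]
[0,0,1.0,0.0014,0.0001,0,0], [0,0,2.0,0.0028,0.0002,0,0], [0,0,3.0,0.0042,0.0003,0,0], [0,0,4.0,0.0056,0.0004,0,0], [0,0,5.0,0.0070,0.0005,0,0],
```

>>> {"api": "move_arm", "payload": {
  "moves": [
    [0,0,1,0.0014,0.0001,0,0],
    [0,0,2,0.0028,0.0002,0,0],
    [0,0,3,0.0042,0.0003,0,0],
    [0,0,3,0.0042,0.0003,0,0]
  ]
}}

```text
clock: 18.65
position: [0.5851, 0.0481, 0.1575]
ee_rot: [0.905, -0.425, 0.0, -0.0]
ft_force: [-0.9, 2.2, 4.9]
grip_width: 0.17
```

Run:
```python
from h import *
swing([1,2,3,4,5])
```

```text
t 18.65 phi 38.68 r 0.0800 psi -50.32 z 0.1575 Ftang(cw) -2.25 Frad 0.70 Fz 4.94 width 14.558546504455542 tau [0.4505 0.0447 0.0065]
[0,0,1.0,0.0014,0.0000,0,0], [0,0,2.0,0.0028,0.0001,0,0], [0,0,3.0,0.0042,0.0002,0,0], [0,0,4.0,0.0056,0.0003,0,0], [0,0,5.0,0.0070,0.0004,0,0],
```

>>> {"api": "move_arm", "payload": {
  "moves": [
    [0,0,1,0.0014,0,0,0],
    [0,0,2,0.0028,0.0001,0,0],
    [0,0,3,0.0042,0.0002,0,0],
    [0,0,4,0.0056,0.0003,0,0],
    [0,0,4,0.0056,0.0003,0,0]
  ]
}}

```text
clock: 19.15
position: [0.5885, 0.0436, 0.1575]
ee_rot: [0.89, -0.457, 0.0, -0.0]
ft_force: [-0.4, 2.3, 4.7]
grip_width: 0.173
```

Run:
```python
from h import *
swing([1,2,3,4,5])
```

```text
t 19.15 phi 34.66 r 0.0800 psi -54.32 z 0.1575 Ftang(cw) -2.11 Frad 1.03 Fz 4.72 width 14.807888955690952 tau [ 0.4705  0.0552 -0.0534]
[0,0,1.0,0.0014,0.0001,0,0], [0,0,2.0,0.0028,0.0001,0,0], [0,0,3.0,0.0042,0.0002,0,0], [0,0,4.0,0.0056,0.0003,0,0], [0,0,5.0,0.0070,0.0004,0,0],
```

>>> {"api": "move_arm", "payload": {
  "moves": [
    [0,0,1,0.0014,0,0,0],
    [0,0,2,0.0028,0.0001,0,0],
    [0,0,3,0.0042,0.0002,0,0],
    [0,0,4,0.0056,0.0003,0,0],
    [0,0,4,0.0056,0.0003,0,0]
  ]
}}

```text
clock: 19.65
position: [0.5915, 0.0389, 0.1575]
ee_rot: [0.873, -0.487, 0.0, -0.0]
ft_force: [-0.1, 2.0, 6.6]
grip_width: 0.177
```

Run:
```python
from h import *
swing([1,2,3,4,5])
im=cams.camera('wrist')[...,::-1]; cv2.imwrite('pics/w8.png',im);s=cams.camera('top')[...,::-1];cv2.imwrite('pics/t8.png',s)
```

```text
t 19.65 phi 30.68 r 0.0800 psi -58.32 z 0.1575 Ftang(cw) -1.80 Frad 0.90 Fz 6.62 width 15.076014288717397 tau [ 0.5404 -0.0029 -0.0435]
[0,0,1.0,0.0014,0.0001,0,0], [0,0,2.0,0.0028,0.0001,0,0], [0,0,3.0,0.0042,0.0002,0,0], [0,0,4.0,0.0056,0.0003,0,0], [0,0,5.0,0.0070,0.0004,0,0],
```

```bash
cat >> h.py <<'E'
def keyyaw(im,p,c=C,z0=.171,ths=np.arange(-130,-85,1.)):
    g=cv2.GaussianBlur(cv2.cvtColor(im,cv2.COLOR_BGR2GRAY).astype(np.float32),(0,0),1.0);gm=np.hypot(cv2.Sobel(g,5,1,0),cv2.Sobel(g,5,0,1))
    best=[]
    for th in ths:
        for dx in np.arange(-.003,.0031,.001):
            for dy in np.arange(-.003,.0031,.001):
                u=np.array([np.cos(np.radians(th)),np.sin(np.radians(th))]);n=np.array([-u[1],u[0]]);P=[]
                for h,zz in ((.017,.026),(.010,.060)):
                    s=np.linspace(-h,h,25)
                    for k in (-h,h):
                        for a,b in ((s,k+0*s),(k+0*s,s)):
                            P.append(np.c_[c+[dx,dy]+a[:,None]*u+b[:,None]*n,np.full(25,z0+zz)])
                q=proj(p,np.vstack(P)).astype(np.float32)
                best.append((cv2.remap(gm,q[:,0],q[:,1],1).mean(),th,dx,dy))
    best.sort(reverse=True);return best
E
python3 - <<'E'
from h import *
p7=np.load('w7p.npy',allow_pickle=True).item(); b=keyyaw(cv2.imread('pics/w7.png'),p7);print('before',b[:3])
p=cams.camera_params('wrist');print(proj(p,[[*C,.231],[*C,.197]]))
b=keyyaw(cv2.imread('pics/w8.png'),p);print('now',b[:5]); print([max((x[0],x[1]) for x in b if x[1]==t) for t in range(-125,-90,4)])
E
```

```text
before [(np.float32(88.93533), np.float64(-100.0), np.float64(0.0), np.float64(0.001)), (np.float32(88.7269), np.float64(-99.0), np.float64(0.0), np.float64(0.001)), (np.float32(88.28906), np.float64(-101.0), np.float64(0.0), np.float64(0.001))]
[[314.3979 427.6597]
 [314.8277 369.9967]]
now [(np.float32(2.0648289), np.float64(-111.0), np.float64(0.003), np.float64(0.003)), (np.float32(2.0503776), np.float64(-112.0), np.float64(0.003), np.float64(0.003)), (np.float32(2.0220034), np.float64(-113.0), np.float64(0.003), np.float64(0.003)), (np.float32(2.0181978), np.float64(-116.0), np.float64(0.003), np.float64(0.003)), (np.float32(2.017821), np.float64(-115.0), np.float64(0.003), np.float64(0.003))]
[(np.float32(1.7538309), np.float64(-125.0)), (np.float32(1.7694408), np.float64(-121.0)), (np.float32(1.9966545), np.float64(-117.0)), (np.float32(2.0220034), np.float64(-113.0)), (np.float32(1.9517614), np.float64(-109.0)), (np.float32(1.9492718), np.float64(-105.0)), (np.float32(1.9359337), np.float64(-101.0)), (np.float32(1.8637477), np.float64(-97.0)), (np.float32(1.80802), np.float64(-93.0))]
```

>>> {"api": "move_arm", "payload": {
  "moves": [
    [0,0,1,0.0014,0,0,0],
    [0,0,2,0.0028,0.0001,0,0],
    [0,0,3,0.0042,0.0002,0,0],
    [0,0,3,0.0042,0.0002,0,0]
  ]
}}

```text
clock: 20.15
position: [0.5936, 0.0353, 0.1575]
ee_rot: [0.86, -0.51, 0.0, -0.0]
ft_force: [-0.4, 1.9, 5.0]
grip_width: 0.174
```

Run:
```python
from h import *
swing([1,2,3,4,5]);print(manip.get_obs()['joint_pos'])
for n in('top','scene'):
  im=cams.camera(n)[...,::-1];cv2.imwrite(f'pics/{n}9.png',im);a=cv2.imread(f'pics/{n}0.png');q=proj(cams.camera_params(n),[[*C,.231],[*(C+.125*np.array([np.cos(np.radians(-98)),np.sin(np.radians(-98))])),.181],[*(C+.125*np.array([np.cos(np.radians(-112)),np.sin(np.radians(-112))])),.181]]);print(n,q)
```

```text
t 20.15 phi 27.69 r 0.0800 psi -61.32 z 0.1575 Ftang(cw) -1.83 Frad 0.55 Fz 5.02 width 14.900841672565477 tau [0.5428 0.0233 0.0332]
[0,0,1.0,0.0014,0.0001,0,0], [0,0,2.0,0.0028,0.0001,0,0], [0,0,3.0,0.0042,0.0002,0,0], [0,0,4.0,0.0056,0.0003,0,0], [0,0,5.0,0.0070,0.0005,0,0], 
[-0.7026  0.335   0.7043  1.6296 -0.2262  1.2597 -1.0264]
top [[380.8624 232.4317]
 [430.6509 245.0206]
 [427.3461 257.5088]]
scene [[299.2212 135.5385]
 [272.3292 126.6351]
 [281.6712 122.8189]]
```

Run:
```python
from h import *
a=cv2.imread('pics/top0.png',0).astype(int);b=cv2.imread('pics/top9.png',0).astype(int);t=cv2.imread('pics/t8.png',0).astype(int)
for u in (410,420,428): print(u,'rows 234..266\n',a[234:267,u],'\n',t[234:267,u],'\n',b[234:267,u])
p=cams.camera_params('top')
for th in (-98,-104,-108,-112): 
  d=np.array([np.cos(np.radians(th)),np.sin(np.radians(th))]);print(th,[proj(p,[*(C+r*d),.183])[0].round(1).tolist() for r in (.08,.1,.12)])
```

```text
410 rows 234..266
 [149  87  96 107 113 117 119 117 125 124 123 123 121 120 122 120 114 112
 110 104 120 122 120  96  58 136 147 145 146 146 145 149 143] 
 [109 109 111 110 111 109 107 110 111 113 107 110 111 112 109 109 112 111
 113 108 110 107 111 114 110 110 109 110 111 111 110 115 110] 
 [114 109 112 116 111 112 114 114 117 110 112 113 113 115 115 116 115 112
 116 113 110 111 116 113 114 112 115 111 117 113 113 113 114]
420 rows 234..266
 [155 156 137  92  92 107 118 119 118 121 121 121 127 122 121 121 123 117
 118 115  92 105 122 127 120  87 104 136 134 135 129 135 136] 
 [155 155 136  90  97 104 113 116 120 123 122 122 125 125 121 107 123 128
 116  91  85 105 121 123 117  85 103 137 133 134 136 136 138] 
 [152 159 136  93  91 107 119 114 121 124 123 126 123 127 122 109 122 127
 117  92  89 109 124 128 118  85 103 135 136 137 140 140 138]
428 rows 234..266
 [147 150 146 158 102  91 102 113 114 112 120 123 123 121 123 121 126 126
 125 119 116 114  97 121 126 123 105  68 139 149 147 146 142] 
 [148 145 149 153 104  95 100 112 116 115 120 120 120 120 120 121 118 125
 104 116 133 118 100 119 124 126 105  66 135 147 145 146 144] 
 [148 145 151 154 103  90 105 111 116 119 118 120 122 122 125 120 125 124
 109 117 127 118  97 121 123 125 104  62 141 150 147 142 143]
-98 [[411.8, 241.4], [420.2, 243.0], [428.7, 244.5]]
-104 [[411.1, 244.9], [419.4, 247.3], [427.7, 249.8]]
-108 [[410.4, 247.1], [418.6, 250.2], [426.8, 253.2]]
-112 [[409.6, 249.4], [417.6, 252.9], [425.6, 256.5]]
```

>>> {"api": "move_arm", "payload": {
  "moves": [
    [0,0,0.7,0.001,0,0,0],
    [0,0,1.4,0.002,0.0001,0,0],
    [0,0,2,0.0028,0.0001,0,0],
    [0,0,2,0.0028,0.0001,0,0]
  ]
}}

```text
clock: 20.65
position: [0.5948, 0.033, 0.1575]
ee_rot: [0.851, -0.525, -0.0, -0.0]
ft_force: [-0.3, 2.6, 4.9]
grip_width: 0.175
```

Run:
```python
from h import *
swing([1,2,3,4])
```

```text
t 20.65 phi 25.84 r 0.0801 psi -63.29 z 0.1575 Ftang(cw) -2.47 Frad 0.89 Fz 4.88 width 14.966731251878441 tau [0.5539 0.0819 0.0453]
[0,0,1.0,0.0014,0.0001,0,0], [0,0,2.0,0.0028,0.0002,0,0], [0,0,3.0,0.0042,0.0003,0,0], [0,0,4.0,0.0056,0.0004,0,0],
```

>>> {"api": "move_arm", "payload": {
  "moves": [
    [0,0,0.7,0.001,0,0,0],
    [0,0,1.4,0.002,0.0001,0,0],
    [0,0,2,0.0028,0.0001,0,0],
    [0,0,2,0.0028,0.0001,0,0]
  ]
}}

```text
clock: 21.05
position: [0.5957, 0.0311, 0.1575]
ee_rot: [0.842, -0.539, -0.0, -0.001]
ft_force: [-1.8, 5.1, 6.0]
grip_width: 0.174
```

Run:
```python
from h import *
swing([1,2,3,4])
```

```text
t 21.05 phi 24.33 r 0.0802 psi -65.25 z 0.1575 Ftang(cw) -5.36 Frad 0.48 Fz 5.96 width 14.817568318054066 tau [0.9583 0.2599 0.1442]
[0,0,1.0,0.0014,0.0002,0,0], [0,0,2.0,0.0028,0.0002,0,0], [0,0,3.0,0.0042,0.0003,0,0], [0,0,4.0,0.0056,0.0004,0,0],
```

>>> {"api": "move_arm", "payload": {
  "moves": [
    [0,0,0.7,0.001,0,0,0],
    [0,0,1.4,0.002,0.0001,0,0],
    [0,0,2,0.0028,0.0001,0,0],
    [0,0,2,0.0028,0.0001,0,0]
  ]
}}

```text
clock: 21.45
position: [0.5965, 0.0295, 0.1574]
ee_rot: [0.833, -0.553, -0.001, -0.001]
ft_force: [-1.9, 6.6, 6.1]
grip_width: 0.177
```

Run:
```python
from h import *
swing([1,2,3,4])
```

```text
t 21.45 phi 23.04 r 0.0802 psi -67.20 z 0.1574 Ftang(cw) -6.84 Frad 0.84 Fz 6.08 width 15.135630363050504 tau [1.4771 0.7027 0.162 ]
[0,0,1.0,0.0014,0.0002,0,0], [0,0,2.0,0.0028,0.0003,0,0], [0,0,3.0,0.0042,0.0003,0,0], [0,0,4.0,0.0056,0.0004,0,0],
```

>>> {"api": "move_arm", "payload": {
  "moves": [
    [0,0,0.7,0.001,0,0,0],
    [0,0,1.4,0.002,0.0001,0,0],
    [0,0,2,0.0028,0.0001,0,0],
    [0,0,2,0.0028,0.0001,0,0]
  ]
}}

```text
clock: 21.85
position: [0.5972, 0.028, 0.1573]
ee_rot: [0.823, -0.567, -0.002, -0.001]
ft_force: [-4.6, 11.0, 7.9]
grip_width: 0.178
```

Run:
```python
from h import *
swing([1,2,3,4])
```

```text
t 21.85 phi 21.85 r 0.0802 psi -69.15 z 0.1573 Ftang(cw) -11.91 Frad -0.22 Fz 7.91 width 15.203926118807086 tau [2.1249 1.1018 0.149 ]
[0,0,1.0,0.0014,0.0002,0,0], [0,0,2.0,0.0028,0.0002,0,0], [0,0,3.0,0.0042,0.0003,0,0], [0,0,4.0,0.0056,0.0003,0,0],
```

>>> {"api": "move_arm", "payload": {
  "moves": [
    [0,0,0,0,0,0,0],
    [0,0,0,0,0,0,0],
    [0,0,0,0,0,0,0]
  ]
}}

```text
clock: 22.15
position: [0.5971, 0.028, 0.1573]
ee_rot: [0.824, -0.567, -0.002, -0.001]
ft_force: [-3.9, 9.4, 8.3]
grip_width: 0.173
```

Run:
```python
from h import *
swing([0.3,0.5])
t=[]
for i in range(4): cams.camera('top'); o=manip.get_obs(); t.append(o['ft_force'])
a=np.radians(21.8);print([round(float(f[:2]@[np.sin(a),-np.cos(a)]),2) for f in t])
```

```text
t 22.15 phi 21.88 r 0.0802 psi -69.12 z 0.1573 Ftang(cw) -10.19 Frad -0.14 Fz 8.25 width 14.77826342265249 tau [2.1093 1.1259 0.185 ]
[0,0,0.3,0.0004,0.0002,0,0], [0,0,0.5,0.0007,0.0002,0,0], 
[-10.42, -10.9, -10.27, -9.42]
```

>>> {"api": "move_arm", "payload": {
  "moves": [
    [0,0,0.4,0.0006,0,0,0],
    [0,0,0.8,0.0012,0.0001,0,0],
    [0,0,0.8,0.0012,0.0001,0,0],
    [0,0,0.8,0.0012,0.0001,0,0]
  ]
}}

```text
clock: 22.75
position: [0.5974, 0.0273, 0.1573]
ee_rot: [0.82, -0.573, -0.002, -0.001]
ft_force: [-6.2, 10.9, 8.4]
grip_width: 0.173
```

Run:
```python
from h import *
swing([0.3,0.5])
t=[]
for i in range(4): cams.camera('top'); o=manip.get_obs(); t.append(o['ft_force'])
a=np.radians(21.5);print([round(float(f[:2]@[np.sin(a),-np.cos(a)]),2) for f in t])
```

```text
t 22.75 phi 21.38 r 0.0802 psi -69.90 z 0.1573 Ftang(cw) -12.40 Frad -1.78 Fz 8.40 width 14.733813002816207 tau [2.3991 1.2172 0.1282]
[0,0,0.3,0.0004,0.0002,0,0], [0,0,0.5,0.0007,0.0002,0,0], 
[-12.14, -12.18, -11.07, -11.7]
```

>>> {"api": "move_arm", "payload": {
  "moves": [
    [0,0,0,0,0,0,0.045],
    [0,0,0,0,0,0,0.045],
    [0,0,0,0,0,0,0.045],
    [0,0,0,0,0,-0.02,0.045],
    [0,0,0,0,0,-0.05,0.045],
    [0,0,0,0,0,-0.09,0.045],
    [0,0,0,0,0,-0.09,0.045]
  ]
}}

```text
clock: 23.65
position: [0.6003, 0.0224, 0.2522]
ee_rot: [0.818, -0.575, 0.003, -0.002]
ft_force: [0.3, -0.6, -0.5]
grip_width: 0.528
```

Run:
```python
from h import *
rel([.5227,-.0019,.245],-18.5)
```

```text
turn [ -0.33  -0.27 -51.66] shift [-0.0035  0.0813  0.0067] pose [0.6003 0.0224 0.2522] psi -70.16 F [ 0.3  -0.64 -0.49] t 23.65
```

>>> {"api": "move_arm", "payload": {
  "moves": [
    [0,0,-8,-0.001,0.02,0,0.045],
    [0,0,-16,-0.002,0.04,0,0.045],
    [0,0,-24,-0.003,0.06,0,0.045],
    [0,0,-32,-0.0035,0.081,0,0.045],
    [0,0,-40,-0.0035,0.081,0,0.045],
    [0,0,-48,-0.0035,0.081,0,0.045],
    [0,0,-51.7,-0.0035,0.081,0,0.045],
    [0,0,-51.7,-0.0035,0.081,0,0.045],
    [0,0,-51.7,-0.0035,0.081,0,0.045]
  ]
}}

```text
clock: 24.55
position: [0.5207, -0.0012, 0.247]
ee_rot: [0.987, -0.161, -0.0, 0.0]
ft_force: [-0.5, 0.4, 0.2]
grip_width: 0.527
```

Run:
```python
from h import *
rel([.5227,-.0019,.165],-18.5)
p=cams.camera_params('wrist');im=cams.camera('wrist')[...,::-1];cv2.imwrite('pics/w10.png',im);np.save('w10p.npy',p,allow_pickle=True)
b=keyyaw(np.ascontiguousarray(im),p,ths=np.arange(-120,-95,.5));print(*[tuple(float(v) for v in x) for x in b[:6]],sep='\n')
```

```text
turn [ 0.01  0.01 -0.05] shift [ 0.0021 -0.      0.082 ] pose [ 0.5207 -0.0012  0.247 ] psi -18.55 F [-0.47  0.4   0.19] t 24.55
(102.51933288574219, -109.0, 0.0, 0.001)
(102.5029296875, -109.5, 0.0, 0.001)
(102.36763763427734, -108.5, 0.0, 0.001)
(102.0594711303711, -110.0, 0.0, 0.001)
(101.85485076904297, -108.0, 0.0, 0.001)
(101.22064208984375, -110.5, 0.0, 0.001)
```

>>> {"api": "move_arm", "payload": {
  "moves": [
    [0,0,0.4,0.0018,-0.0008,0.01,0.045],
    [0,0,0.4,0.0018,-0.0008,0.03,0.045],
    [0,0,0.4,0.0018,-0.0008,0.05,0.045],
    [0,0,0.4,0.0018,-0.0008,0.07,0.045],
    [0,0,0.4,0.0018,-0.0008,0.081,0.045],
    [0,0,0.4,0.0018,-0.0008,0.081,0.045],
    [0,0,0.4,0.0018,-0.0008,0.081,0.045]
  ]
}}

```text
clock: 25.3
position: [0.523, -0.0008, 0.1666]
ee_rot: [0.987, -0.164, 0.0, 0.0]
ft_force: [0.0, 0.1, -0.2]
grip_width: 0.527
```

Run:
```python
from h import *
rel([.5227,-.0009,.165],-19)
```

```text
turn [ 0.   -0.02  0.17] shift [-0.0002  0.0002  0.0016] pose [ 0.523  -0.0008  0.1666] psi -18.83 F [ 0.05  0.1  -0.19] t 25.3
```

>>> {"api": "move_arm", "payload": {
  "moves": [
    [0,0,0,0,0,0,0],
    [0,0,0,0,0,0,0],
    [0,0,0,0,0,0,0],
    [0,0,0,0,0,0,0],
    [0,0,0,0,0,0,0],
    [0,0,0,0,0,-0.003,0],
    [0,0,0,0,0,-0.006,0],
    [0,0,0,0,0,-0.009,0]
  ],
  "grip_force": 60
}}

```text
clock: 26.1
position: [0.5228, -0.0007, 0.1742]
ee_rot: [0.987, -0.163, 0.0, 0.0]
ft_force: [6.1, 0.0, -13.7]
grip_width: 0.225
```

Run:
```python
from h import *
rel([.5227,-.0009,.165],-19);o=manip.get_obs();print(o['grip_width'],o['torque'])
```

```text
turn [ 0.03 -0.03  0.2 ] shift [-0.0001  0.0003  0.0092] pose [ 0.5228 -0.0007  0.1742] psi -18.8 F [  6.15   0.01 -13.66] t 26.1
0.22532331129886 [ 0.0058 -1.6668 -0.0666]
```

>>> {"api": "move_arm", "payload": {
  "moves": [
    [0,0,0,0,0,-0.004,0],
    [0,0,0,0,0,-0.008,0],
    [0,0,0,0,0,-0.014,0],
    [0,0,0,0,0,-0.022,0],
    [0,0,0,0,0,-0.032,0],
    [0,0,0,0,0,-0.045,0],
    [0,0,0,0,0,-0.06,0],
    [0,0,0,0,0,-0.065,0],
    [0,0,0,0,0,-0.065,0]
  ]
}}

```text
clock: 27.0
position: [0.5232, -0.0006, 0.2413]
ee_rot: [0.987, -0.163, 0.001, -0.0]
ft_force: [0.6, -0.2, -4.2]
grip_width: 0.221
```

Run:
```python
from h import *
rel([.4588,.302,.235],50.5);o=manip.get_obs();print(o['grip_width'],o['torque'])
```

```text
turn [ -0.01  -0.11 -69.29] shift [-0.1585 -0.2658  0.0064] pose [ 0.5232 -0.0006  0.2413] psi -18.79 F [ 0.58 -0.24 -4.24] t 27.0
0.2213529370428862 [0.0693 0.0128 0.0032]
```

Key is off and held. Carrying it back to its first spot.

>>> {"api": "move_arm", "payload": {
  "moves": [
    [0,0,-7,-0.015,-0.025,0,0],
    [0,0,-14,-0.035,-0.055,0,0],
    [0,0,-21,-0.055,-0.09,0,0],
    [0,0,-29,-0.075,-0.125,0,0],
    [0,0,-37,-0.095,-0.16,0,0],
    [0,0,-45,-0.115,-0.195,0,0],
    [0,0,-53,-0.135,-0.225,0,0],
    [0,0,-61,-0.15,-0.25,0,0],
    [0,0,-69.3,-0.1585,-0.2658,0,0],
    [0,0,-69.3,-0.1585,-0.2658,0,0]
  ]
}}

```text
clock: 28.0
position: [0.4565, 0.305, 0.2391]
ee_rot: [0.903, 0.431, -0.001, -0.0]
ft_force: [0.4, -0.8, -3.4]
grip_width: 0.22
```

Run:
```python
from h import *
rel([.4588,.302,-.0055],50.5)
```

```text
turn [-0.06  0.08  0.52] shift [-0.0006  0.0039  0.2446] pose [0.4565 0.305  0.2391] psi 51.02 F [ 0.42 -0.78 -3.44] t 28.0
```

>>> {"api": "move_arm", "payload": {
  "moves": [
    [0,0,0.5,-0.0006,0.002,0.04,0],
    [0,0,0.5,-0.0006,0.002,0.085,0],
    [0,0,0.5,-0.0006,0.002,0.13,0],
    [0,0,0.5,-0.0006,0.002,0.175,0],
    [0,0,0.5,-0.0006,0.002,0.205,0],
    [0,0,0.5,-0.0006,0.002,0.225,0],
    [0,0,0.5,-0.0006,0.002,0.235,0],
    [0,0,0.5,-0.0006,0.002,0.239,0],
    [0,0,0.5,-0.0006,0.002,0.24,0],
    [0,0,0.5,-0.0006,0.002,0.24,0]
  ]
}}

```text
clock: 29.0
position: [0.4601, 0.3007, 0.0013]
ee_rot: [0.906, 0.422, 0.001, -0.0]
ft_force: [0.5, -0.2, -4.9]
grip_width: 0.225
```

Run:
```python
from h import *
rel([.4588,.302,-.0055],50.5)
```

```text
turn [ 0.01 -0.09 -0.52] shift [ 0.0002 -0.0019  0.0068] pose [0.4601 0.3007 0.0013] psi 49.98 F [ 0.54 -0.24 -4.88] t 29.0
```

>>> {"api": "move_arm", "payload": {
  "moves": [
    [0,0,0,0,0,0.002,0],
    [0,0,0,0,0,0.004,0],
    [0,0,0,0,0,0.0055,0],
    [0,0,0,0,0,0.0055,0]
  ]
}}

```text
clock: 29.4
position: [0.4598, 0.3007, -0.0037]
ee_rot: [0.906, 0.423, 0.0, -0.0]
ft_force: [-5.2, -3.2, 13.3]
grip_width: 0.224
```

Run:
```python
from h import *
rel([.4588,.302,-.0055],50.5)
```

```text
turn [-0.03 -0.06 -0.5 ] shift [ 0.0004 -0.0016  0.0018] pose [ 0.4598  0.3007 -0.0037] psi 50.0 F [-5.17 -3.2  13.32] t 29.4
```

>>> {"api": "move_arm", "payload": {
  "moves": [
    [0,0,0,0,0,-0.001,0],
    [0,0,0,0,0,-0.001,0.05],
    [0,0,0,0,0,-0.001,0.05],
    [0,0,0,0,0,-0.001,0.05],
    [0,0,0,0,0,-0.03,0.05],
    [0,0,0,0,0,-0.08,0.05],
    [0,0,0,0,0,-0.13,0.05],
    [0,0,0,0,0,-0.18,0.05],
    [0,0,0,0,0,-0.23,0.05],
    [0,0,0,0,0,-0.25,0.05]
  ]
}}

```text
clock: 30.4
position: [0.4609, 0.3011, 0.2502]
ee_rot: [0.906, 0.423, 0.003, -0.001]
ft_force: [0.2, -0.1, -1.2]
grip_width: 0.584
```

Run:
```python
from h import *
rel([.515,-.05,.245],-7);print(manip.get_obs()['grip_width'])
```

```text
turn [-0.16 -0.38 56.99] shift [-0.2341  0.2671  0.0037] pose [0.4609 0.3011 0.2502] psi 49.99 F [ 0.17 -0.05 -1.15] t 30.4
0.5842241897355563
```

>>> {"api": "move_arm", "payload": {
  "moves": [
    [0,0,8,-0.033,0.038,0,0.05],
    [0,0,16,-0.066,0.076,0,0.05],
    [0,0,24,-0.1,0.114,0,0.05],
    [0,0,32,-0.134,0.152,0,0.05],
    [0,0,40,-0.167,0.19,0,0.05],
    [0,0,48,-0.2,0.228,0,0.05],
    [0,0,57,-0.234,0.267,0,0.05],
    [0,0,57,-0.234,0.267,0,0.05],
    [0,0,57,-0.234,0.267,0,0.05],
    [0,0,57,-0.234,0.267,0,0.05]
  ]
}}

```text
clock: 31.4
position: [0.5136, -0.0493, 0.2446]
ee_rot: [0.998, -0.06, -0.0, -0.0]
ft_force: [-0.5, -0.0, -0.0]
grip_width: 0.584
```

Run:
```python
from h import *
rel([.515,-.05,.245],-7)
p=cams.camera_params('wrist');im=cams.camera('wrist')[...,::-1];s=cams.camera('scene')[...,::-1];cv2.imwrite('pics/w11.png',im);np.save('w11p.npy',p,allow_pickle=True)
h=proj(p,[*C,.189])[0];print(h);r,c=int(h[1])-90,int(h[0])-80
a=cv2.resize(im[r:r+150,c:c+150],(500,500),interpolation=cv2.INTER_CUBIC);b=cv2.resize(s[170:350,320:470],(290,348),interpolation=cv2.INTER_CUBIC)
o=np.zeros((500,790,3),np.uint8);o[:,:500]=a;o[:348,500:]=b
cv2.imwrite('pics/final.png',cv2.convertScaleAbs(o,alpha=1.8));print(r,c)
```

```text
turn [-0.02  0.02  0.14] shift [ 0.0014  0.0006 -0.0004] pose [ 0.5136 -0.0493  0.2446] psi -6.86 F [-0.49 -0.03 -0.03] t 31.4
[321.0462 146.946 ]
56 241
```

View pics/final.png

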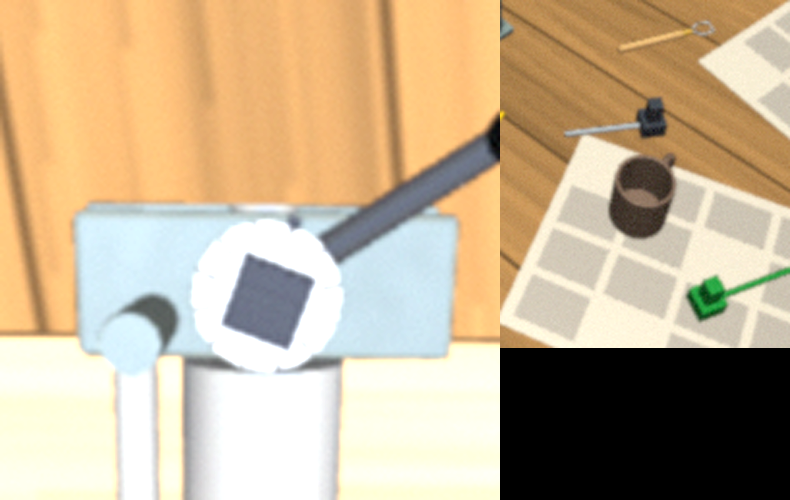

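The final picture shows the head back in the open, turned by some 16°, the lever at upper right, and the key standing with the mug and tool untouched. I measure the creep and the lever angle.

Run:
```python
from h import *
p=np.load('w11p.npy',allow_pickle=True).item();g=cv2.imread('pics/w11.png',0);S=8;u0,v0=290,115
G=cv2.resize(g[v0:v0+65,u0:u0+65],None,fx=S,fy=S,interpolation=cv2.INTER_CUBIC)
for th in (65,80,95):
    n,l,st,ce=cv2.connectedComponentsWithStats((G<th).astype(np.uint8));i=l[int((56+298*.3-v0)*S),int((241+268*.3-u0)*S)]
    c=cv2.findContours((l==i).astype(np.uint8),0,2)[0][0][:,0]
    W=np.array([onz(p,*((q+.5)/S-.5+[u0,v0]),.188)[:2] for q in c]).astype(np.float32)*1000;print(th,cv2.minAreaRect(W))
f=lambda u,v,z:onz(p,241+u*.3,56+v*.3,z)
m=f(295,220,.168)[:2]-C;print('mark',np.degrees(np.arctan2(m[1],m[0])),np.hypot(*m)*1000)
p1=np.load('w1p.npy',allow_pickle=True).item();m=onz(p1,152+402/2.4,299/2.4,.168)[:2]-C;print('mark0',np.degrees(np.arctan2(m[1],m[0])),np.hypot(*m)*1000)
a=f(335,245,.143)[:2];b=f(490,148,.143)[:2];print('lever',np.degrees(np.arctan2(*(b-a)[::-1])), np.degrees(np.arctan2(*(b-C)[::-1])))
```

```text
65 ((523.5170288085938, -2.9751453399658203), (52.92486572265625, 55.2955322265625), 83.15852355957031)
80 ((522.662841796875, -1.2988529205322266), (17.863229751586914, 17.11701202392578), 62.74007034301758)
95 ((522.6463623046875, -1.31695556640625), (18.322994232177734, 17.676189422607422), 62.68268966674805)
mark 61.890811283509294 20.9867139949595
mark0 80.27655113230423 19.782414911557634
lever 24.81379411489117 24.65057513864096
```

Run:
```python
from h import *
p1=np.load('w1p.npy',allow_pickle=True).item();f=lambda u,v:onz(p1,152+u/2.4,v/2.4,.143)[:2]
a,b=f(372,305),f(308,182);print(np.degrees(np.arctan2(*(b-a)[::-1])),np.degrees(np.arctan2(*(b-C)[::-1])))
# lever sides now: dark-pixel line fit
p=np.load('w11p.npy',allow_pickle=True).item();g=cv2.imread('pics/w11.png',0)
for nm,P,im,q0,q1 in (('now',p,g,(241+345*.3,56+238*.3),(241+480*.3,56+152*.3)),('start',p1,cv2.imread('pics/w1.png',0),(152+365/2.4,290/2.4),(152+312/2.4,188/2.4))):
    q0,q1=np.array(q0),np.array(q1);d=(q1-q0)/np.hypot(*(q1-q0));n=np.array([-d[1],d[0]]);pts=[]
    for s in np.linspace(0,np.hypot(*(q1-q0)),25):
        k=np.arange(-9,9.1,.25);X=(q0+s*d+k[:,None]*n).astype(np.float32);v=cv2.remap(im,X[:,0],X[:,1],1).ravel().astype(float);w=np.clip(85-v,0,None)
        pts.append(onz(P,*(X*w[:,None]).sum(0)/w.sum(),.143)[:2])
    vx,vy,x,y=cv2.fitLine(np.array(pts,np.float32),2,0,.0005,.01).ravel();print(nm,np.degrees(np.arctan2(vy,vx)),'axis miss mm',1000*(vx*(C[1]-y)-vy*(C[0]-x)))
```

```text
110.57014417008948 112.00273779176584
now 24.572508 axis miss mm -0.7780055816665639
start -67.98076 axis miss mm 0.29999961135259573
```

```bash
python3 -c "
from workcell import manip
print(manip.hand_in())"
```

```text
the job is handed in; nothing more can be done
None
```

I put the key on the screw head with its bar on the far side of the tie rod, then tightened the nut, took the key off, stood it back on the bench and handed in. The clock was at about 31 s of the 72 s allowed.

**Tightening:** I swung the lever clockwise about 89°. The nut began to bite at about 69°, the screw turned along until the bar bore on the rod, and I went on until the grip push held steady at about 12 N. The highest reading was 12.4 N.

**Last checks:**
- **Setting:** the dial mark crept about 18–19°, or 6.5 mm, inside the 25° and 9 mm limit.
- **Key:** it stands upright at its old place.
- **Mug and trimming tool:** both look unmoved. I did not check the slat in the last picture, but never worked near it.
- **Arm:** it touches nothing, and the wrist force is about 0.

**What failed or disagreed:**
- **First grasp:** it closed above the key's neck, because the real finger tips sit about 35 mm behind the reported tool point. I regrasped lower and the key was not disturbed.
- **Lever angle:** afterwards it read 2–3° short of the arm's angle at full push. That is probably finger flex and the 1.4° offset the same measurement showed at the start. I did not re-push to confirm, because with the key off the screw could have turned.

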